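Reset a tripped breaker over the splash guard with the switching rod

ROBOT

A 6-joint arm with a two-finger parallel gripper is mounted at the origin on the work surface. World frame = base frame: x ahead of the robot, y to its left, z up, the work surface at z = 0. Lengths are in m, angles in degrees, forces in N, time in s.
With the tool pointing down it reaches from about 0.375 to 0.9 m from the base axis. Payload 3.1 kg.
Tool frame: the origin (TCP) lies at the very end of the fingers, on their centre line; the grasp point (between the pads) lies 19 mm behind it (bot.grip_point_offset is the distance from the TCP to the grasp point, in m); z points along the fingers, x is the direction in which the jaws open and shut, and the axes are right-handed (so a half turn about z gives the same grasp; the last joint's range is limited). The gripper opens to 87 mm and grips with 3 to 60 N. Pads are 19 mm wide; open, the fingers measure 117 mm over their backs; the gripper's body (75 mm by 190 mm) begins 51 mm behind the grasp point.
Start: joints at [-77.607, 30.224, 82.088, -0, 67.689, -10.227], TCP at [0.24, -0.577, 0.223] pointing down, gripper open.
Joint ranges: [-176.69, 176.69], [-43.24, 126.21], [12.49, 139.97], [-82, 262], [0, 151.66], [-163.58, 163.58]. Speed limits (degrees/s): [159.86, 159.86, 180, 180, 180, 180].

INTERFACE

Orientations are given as a 3x3 rotation matrix whose columns are the frame's x, y, z axes.
In Python, from rig import bot, capture, recognise, place_of gives the robot as it stands.
- The arm moves only by the tool send_rows, never from a script. Its argument "motion" is a list of rows, each a list of 2 entries, a list of its own where there are three numbers: the shift along the tool's x, y, z in mm, then the turn about the tool's z in rad. A call has exactly 5 rows; each row shifts and turns the pose as measured when the row begins, along the tool's axes as they then stand; what a row does not reach is not made up. A row lasts 1/12 s, in which the tool goes at most 41.7 mm and 7.16 degrees, less where a joint would pass 70% of its speed; a pose out of reach is approached as far as the arm can. A call with a gripper value outside its range is refused whole. "gripper" is the closure, from 0 (fully open) to 1 (shut), set as the call begins (left out, the last holds). The fingers move at their own pace and stop on an object; the grip force is fixed at half the most. Time passes only in rows, so rows that do not move let the fingers close, or fill a call up. It gives the time, the measured TCP pose, the force and the opening at its end, in the units of the state.
- bot.read_state(): the state, without advancing time (a new reading comes with each control period).
- capture(name): name is "side" or "top" or "wrist"; returns a dict with "image" (420x560x3 uint8, blue, green, red), "fx", "fy", "cx", "cy" (pixels), "rvec" (rotation vector, rad) and "tvec" (3), from world to camera coordinates, as OpenCV has them. Camera axes: x right, y down, z forward; pixel columns grow to the right and rows downward; lengths in m; the calibration is good to about 2 mm. A picture is of the moment at which its call begins. There is no depth.
- bot.hand_in(): hands the job in, once; it reports no verdict.
Trained networks look in the newest picture that a camera, given by its name, has taken for a name from the list of things; names that differ only in an ending like _2 or _b are one class to them, and where a whole thing is asked for, a point or a joint stands for the part that bears it (a point fixed in the world has none). Each returns a list of dicts, best first, with "p" (0 to 1); they miss things now and then, are a little off and sometimes report something else, mostly with a low value. They report only what shows in the picture. A call takes as long as a camera call. They do not tell look-alikes from the thing itself.
- recognise(camera, target): "xy" ([column, row] in pixels, amid what is visible of it).
- place_of(camera, target): "xy" ([column, row] in pixels: a listed point, or the origin of a listed thing).
The state is a dict: "time_s": time; "joint_positions": joint angles; "qvel": joint speeds; "tau": joint torques, N m; "position": TCP position; "tcp_rot": TCP orientation; "force": force on the tool from outside, world axes, zero at the start; "moment": the same for the moment, N m; "opening": opening from 0.0 (shut) to 1.0 (fully open).
Only numpy, scipy, OpenCV 4.12 (cv2) and the standard library are available. Lean on these libraries where they do the work, as an engineer would, in place of code of your own. Each camera call takes 0.05 s, during which the arm holds its last target.

TASK

One breaker on the bench power box has tripped: its toggle stands half way. Take the insulated hooked rod from its rest and, reaching over the clear splash guard with it, pull that toggle fully home to OFF (red end, on your side) to reset it, then push it fully home to ON (green end); feel for each stop and go gently, the toggle is brittle. Touch the breakers with the rod only, do not lean on the guard or the box, leave the other toggles and everything else on the bench as they are, and lay the rod back in its rest with the hook hanging down.

Things in the scene. Friction and masses are not known exactly. Their poses are not given: they have to be found in the camera images.
- rod: switching rod. Origin: middle of its black grip (90 x 20 x 24 mm in x, y, z), on the axis; x along the orange 8 mm bar to the hook, z up. At x = 170 mm the bar bends straight down into a leg to z = -88 mm (12 mm chamfer at the bend). 34 mm collar at x 45 to 49 mm; bar behind the grip ends in an 18 mm button at x -74 to -82 mm. About 120 g, balances about 20 mm ahead of the origin; lies level in the rest
- rod_tip (a point): lower end of the rod's leg (rod frame x 170, z -88 mm). Take the grip by its flat sides, firmly: under load on the tip the held rod gives and turns a little in the fingers, so the tip lags by some millimetres
- rest: fixed rod rest: grey foot 170 x 70 x 10 mm, two aluminium posts at x = -60 and +64 mm (10 mm thick in x), each topped by a 90-degree V, 24 mm deep, 48 mm wide, carrying the 8 mm bar behind the grip and ahead of the collar (about 9 mm play either way along x). Origin: centre of the foot's underside; x as the laid rod's x (to the hook)
- cradle (a point): where the rod's origin belongs when it lies in the rest: 135 mm above the rest's origin, same axes as the rest
- power_box: fixed grey bench power box 150 (x) x 270 (y) x 85 mm; origin: centre of its underside; x points away from the robot at yaw 0, z up
- guard: fixed clear splash guard with aluminium edges, same origin and axes as the power box: front wall at x = -85 mm (5 mm thick, 290 mm wide, edge bar up to 9 mm thick), 155 mm high; side walls at y = +-142 mm from x = -83 to +67 mm, 124 mm high; open above and at the far side
- breaker_tripped: the tripped double-pole breaker, white, 84 x 36 mm, in the top of the grey power box; raised face 62 (x) x 36 mm, 12 mm above the box top. Origin: centre of its underside, on the box top; x to its ON end (green mark), z up. Four such sit side by side along y, 46 mm pitch, in any order, with the box's yaw
- breaker_second: a switched-on double-pole breaker, white, 84 x 36 mm, in the top of the grey power box; raised face 62 (x) x 36 mm, 12 mm above the box top. Origin: centre of its underside, on the box top; x to its ON end (green mark), z up. Four such sit side by side along y, 46 mm pitch, in any order, with the box's yaw
- breaker_third: a switched-on double-pole breaker, white, 84 x 36 mm, in the top of the grey power box; raised face 62 (x) x 36 mm, 12 mm above the box top. Origin: centre of its underside, on the box top; x to its ON end (green mark), z up. Four such sit side by side along y, 46 mm pitch, in any order, with the box's yaw
- breaker_spare: a switched-off double-pole breaker, white, 84 x 36 mm, in the top of the grey power box; raised face 62 (x) x 36 mm, 12 mm above the box top. Origin: centre of its underside, on the box top; x to its ON end (green mark), z up. Four such sit side by side along y, 46 mm pitch, in any order, with the box's yaw
- tip_tripped (a point): middle of the free end of the tripped breaker's toggle
- toggle_tripped (a joint): toggle of the tripped breaker, black, 22 mm wide (y), 8 mm thick, 22 mm proud of the face; pivot line 10 mm below the face. 0 = upright, half way; +0.5 rad = ON stop (leaning to breaker +x); -0.5 = OFF stop (leaning to -x, to the robot). Moving it takes 3 to 6 N, most near the stops; it stays where left. Starts within 0.12 rad of half way; home = within 0.05 rad of a stop. It breaks above 20 N
- toggle_second (a joint): toggle of the second breaker, black, 22 mm wide (y), 8 mm thick, 22 mm proud of the face; pivot line 10 mm below the face. 0 = upright, half way; +0.5 rad = ON stop (leaning to breaker +x); -0.5 = OFF stop (leaning to -x, to the robot). ON, to be left so
- toggle_third (a joint): toggle of the third breaker, black, 22 mm wide (y), 8 mm thick, 22 mm proud of the face; pivot line 10 mm below the face. 0 = upright, half way; +0.5 rad = ON stop (leaning to breaker +x); -0.5 = OFF stop (leaning to -x, to the robot). ON, to be left so
- toggle_spare (a joint): toggle of the spare breaker, black, 22 mm wide (y), 8 mm thick, 22 mm proud of the face; pivot line 10 mm below the face. 0 = upright, half way; +0.5 rad = ON stop (leaning to breaker +x); -0.5 = OFF stop (leaning to -x, to the robot). OFF, to be left so
- dishes: stack of clear round culture dishes, 62 mm across, 42 mm high; origin under its centre
- tip_rack: blue pipette-tip rack 118 x 80 x 53 mm; origin under its centre
- media_bottle: amber bottle, 60 mm across, 130 mm high; origin under its centre
- joystick: blue round joystick puck, 110 mm across, 79 mm high with its stick; origin under its centre
- marker: green marker pen lying along its x, 110 mm long, 12 mm thick; origin under its middle
Mind the look-alikes: they are no part of the job. Leave any yellow look-alike of the rest alone.

How it is judged (in metres and radians):
On the way, in this order (a step that is already met when the one before it is completed fails the run):
1. the tripped breaker's toggle is pulled fully home to OFF (value of joint toggle_tripped below -0.45 rad), for 0.2 s.
2. then the toggle is pushed fully home to ON (value of joint toggle_tripped above 0.45 rad), for 0.2 s.
At the end, for the whole second after the job is handed in: The tripped toggle, after reaching OFF, is home at ON (both within 0.05 rad of the stop); the other toggles are as they were; the rod lies still in both Vs of its rest, within 14 mm of its cradle point (5 mm in height and sideways), pointing the rest's way, hook down (value of joint toggle_tripped above 0.45 rad and value of joint each of toggle_second, toggle_third above 0.42 rad and value of joint toggle_spare below -0.42 rad and distance between rod and cradle below 0.014 m and z of rod in the frame of cradle between -0.005 and 0.005 m and y of rod in the frame of cradle between -0.005 and 0.005 m and x of rod_tip in the frame of cradle above 0.15 m and angle between the x axis of rod and the x axis of rest, either way round below 0.08 rad and angle between rod's own z axis and vertical below 0.3 rad and linear speed of rod below 0.02 m/s and angular speed of rod below 0.3 rad/s); the robot touches nothing.
It fails at once if more than 20 N between the rod and the tripped breaker or its toggle (contact force between rod and breaker_tripped above 20 N).
It fails at once if the rod or the robot leans on the guard or the power box (more than 10 N) (contact force between any of rod, the fingers, the arm and guard above 10 N or contact force between any of rod, the fingers, the arm and power_box above 10 N).
It fails at once if the robot itself touches a breaker (contact force between any of the fingers, the arm and breaker_tripped above 1 N or contact force between any of the fingers, the arm and breaker_second above 1 N or contact force between any of the fingers, the arm and breaker_third above 1 N or contact force between any of the fingers, the arm and breaker_spare above 1 N).
It fails at once if another breaker's toggle is moved (value of joint any of toggle_second, toggle_third below 0.38 rad or value of joint toggle_spare above -0.38 rad).
It fails at once if a bystander is moved by more than 20 mm (distance of any of dishes, tip_rack, media_bottle, joystick, marker from where it was at the start of the episode above 0.02 m).
It also fails if it takes over 72 s, if anything falls off the work surface, if the arm or the gripper's body presses on something with over 40 N, if the wrist force passes 120 N, or if a joint passes its speed limit or range.

## Working session

There is one attempt and no reset: what is moved stays moved. The work goes in short steps, Python scripts to look and compute and a tool call to move; the robot and the scene stay as the last step left them, time stands still between calls to the robot, and variables do not carry over. Pictures are saved under pics/ and viewed, and the job is handed in when it is done.

Besides the shell and the picture viewer there is one more tool, called after "Emit:" in YAML: its name, and indented under it one key for each argument. send_rows: Moves the arm, as the interface text tells. Its arguments: {"type":"object","properties":{"motion":{"type":"array","items":{"type":"array"}},"gripper":{"type":"number"}},"required":["motion"]}

```bash
mkdir -p pics; ls; python3 - <<'E'
from rig import bot,capture,recognise,place_of
import cv2
s=bot.read_state();print(s)
for c in ["side","top","wrist"]:
    d=capture(c);cv2.imwrite(f"pics/{c}0.png",d["image"])
    print(c,{k:d[k] for k in d if k!="image"})
    for t in ["rod","rod_tip","rest","cradle","power_box","breaker_tripped","tip_tripped","guard","breaker_spare","breaker_second"]:
        print(t,[(round(r["p"],2),[round(float(v)) for v in r["xy"]]) for r in place_of(c,t)[:4]])
E
```

```text
pics
{'time_s': 0.0, 'joint_positions': array([-7.76074759e+01,  3.02806343e+01,  8.21575492e+01,  8.42827429e-04,
        6.76885200e+01, -1.02284022e+01]), 'qvel': array([ 0.04134438,  0.01939868, -0.05094624, -0.10001462, -0.03363624,
       -0.01941431]), 'tau': array([ 3.36893218e-04, -4.40044498e+01, -1.76589775e+01,  6.32844935e-02,
        5.82373235e-02, -1.84133373e-04]), 'position': array([ 0.24025353, -0.57617423,  0.22154729]), 'tcp_rot': array([[ 3.84626814e-01, -9.23072046e-01, -4.61290276e-04],
       [-9.23069601e-01, -3.84626876e-01,  2.16278705e-03],
       [-2.17383290e-03, -4.06062860e-04, -9.99997555e-01]]), 'force': array([-0.4987866 ,  0.00922729,  0.38551396]), 'moment': array([ 0.02645821,  0.03376743, -0.04254369]), 'opening': 0.9996280358159498}
side {'fx': 473.93503000955513, 'fy': 473.93503000955513, 'cx': 266.49152043740906, 'cy': 206.7006589380738, 'rvec': array([ 0.1708992 , -2.76959079,  1.34336982]), 'tvec': array([0.47666619, 0.11478146, 1.78717596])}
rod [(0.65, [275, 152])]
rod_tip [(0.17, [273, 151])]
rest [(0.97, [278, 179]), (0.77, [327, 168])
[... 556 characters left out ...]
2, [381, 155])]
rod_tip [(0.88, [382, 156])]
rest [(0.76, [372, 209])]
cradle [(0.8, [384, 205])]
power_box [(0.64, [282, 157])]
breaker_tripped [(0.6, [307, 153]), (0.42, [279, 150])]
tip_tripped [(0.58, [311, 149]), (0.41, [381, 204])]
guard [(0.43, [240, 237])]
breaker_spare [(0.66, [295, 153])]
breaker_second [(0.76, [277, 150])]
wrist {'fx': 326.5104403428494, 'fy': 326.5104403428494, 'cx': 276.20460284975326, 'cy': 211.33057422709126, 'rvec': array([-2.42145   ,  1.61552551,  0.21780876]), 'tvec': array([-0.62444023, -0.0315693 ,  0.39117382])}
rod []
rod_tip []
rest [(0.6, [164, 119])]
cradle []
power_box []
breaker_tripped []
tip_tripped []
guard []
breaker_spare []
breaker_second []
```

View pics/side0.png

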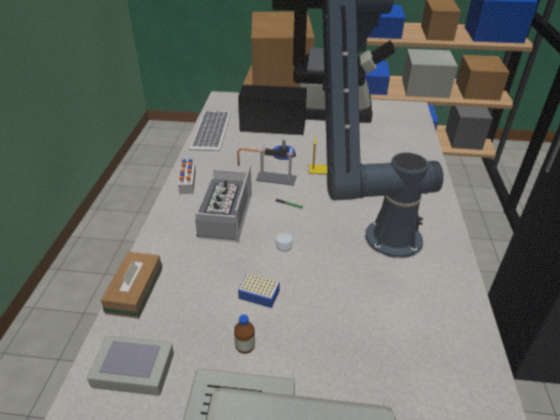

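View pics/top0.png

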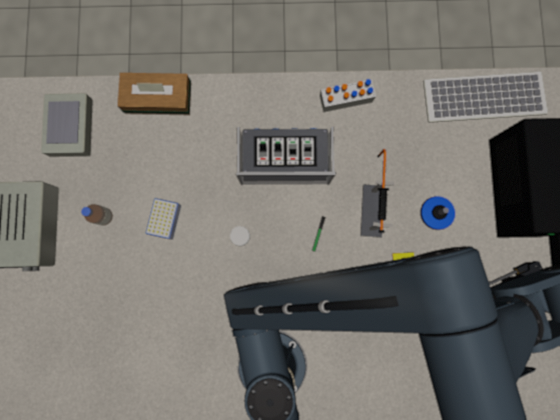

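View pics/wrist0.png

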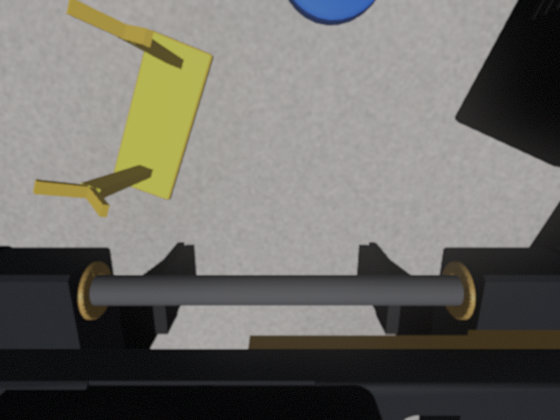

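```bash
cat > h.py <<'E'
import numpy as np,cv2
from rig import bot,capture,recognise,place_of
np.set_printoptions(precision=4,suppress=True)
def ray(d,xy):
    R=cv2.Rodrigues(np.array(d["rvec"]))[0];t=np.array(d["tvec"])
    v=R.T@np.array([(xy[0]-d["cx"])/d["fx"],(xy[1]-d["cy"])/d["fy"],1.]);return -R.T@t,v/np.linalg.norm(v)
def atz(d,xy,z):
    o,v=ray(d,xy);return o+v*(z-o[2])/v[2]
def tri(pairs):
    A=np.zeros((3,3));b=np.zeros(3)
    for d,xy in pairs:
        o,v=ray(d,xy);P=np.eye(3)-np.outer(v,v);A+=P;b+=P@o
    return np.linalg.solve(A,b)
def proj(d,p):
    K=np.array([[d["fx"],0,d["cx"]],[0,d["fy"],d["cy"]],[0,0,1.]])
    return cv2.projectPoints(np.array(p,float).reshape(-1,3),np.array(d["rvec"]),np.array(d["tvec"]),K,None)[0].reshape(-1,2)
def crop(d,u0,u1,v0,v1,k,name):
    cv2.imwrite("pics/"+name,cv2.resize(d["image"][v0:v1,u0:u1],None,fx=k,fy=k,interpolation=cv2.INTER_CUBIC))
E
python3 - <<'E'
from h import *
s=capture("side");t=capture("top")
crop(t,225,345,110,195,6,"t_box.png");crop(t,350,410,140,245,5,"t_rod.png")
crop(s,180,310,130,240,6,"s_box.png")
print("cradle",tri([(s,(274,154)),(t,(384,205))]))
print("rodtip z~.05",atz(t,(382,156),.047))
print("rod at z .135",atz(t,(380,206),.135), atz(t,(384,205),.135))
print("box top", atz(t,(307,153),.085),atz(t,(277,150),.085))
for c in ["top","side"]:
  for n in ["dishes","marker","joystick","breaker_tripped","breaker_second","breaker_third","breaker_spare"]:
    print(c,n,[(round(r["p"],2),r["xy"]) for r in recognise(c,n)[:4]])
E
```

```text
cradle [ 0.4867 -0.3434  0.1183]
rodtip z~.05 [ 0.6513 -0.364   0.047 ]
rod at z .135 [ 0.4775 -0.327   0.135 ] [ 0.4802 -0.3389  0.135 ]
box top [ 0.6553 -0.1212  0.085 ] [ 0.6667 -0.028   0.085 ]
top dishes [(0.85, [242.9, 235.4]), (0.4, [381.0, 201.6])]
top marker [(0.55, [166.8, 219.7])]
top joystick [(0.82, [435.9, 215.1])]
top breaker_tripped [(0.53, [307.9, 154.7])]
top breaker_second [(0.59, [278.8, 149.8]), (0.58, [318.0, 235.6]), (0.34, [369.3, 213.4])]
top breaker_third [(0.61, [262.5, 149.4]), (0.59, [384.9, 195.0])]
top breaker_spare [(0.65, [293.4, 150.4]), (0.39, [287.8, 175.9])]
side dishes [(0.67, [283.9, 242.5])]
side marker [(0.54, [289.7, 203.3])]
side joystick [(0.72, [282.2, 150.4])]
side breaker_tripped [(0.43, [226.9, 186.8])]
side breaker_second [(0.63, [220.4, 199.4])]
side breaker_third [(0.54, [218.8, 206.0])]
side breaker_spare [(0.72, [224.9, 194.2])]
```

View pics/t_box.png

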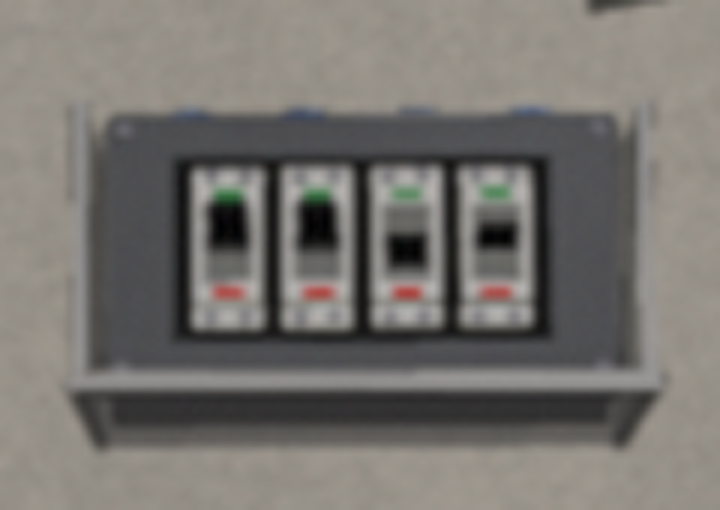

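View pics/t_rod.png

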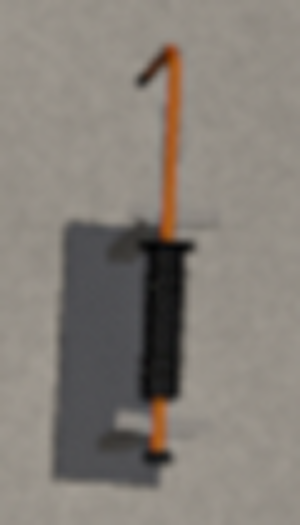

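View pics/s_box.png

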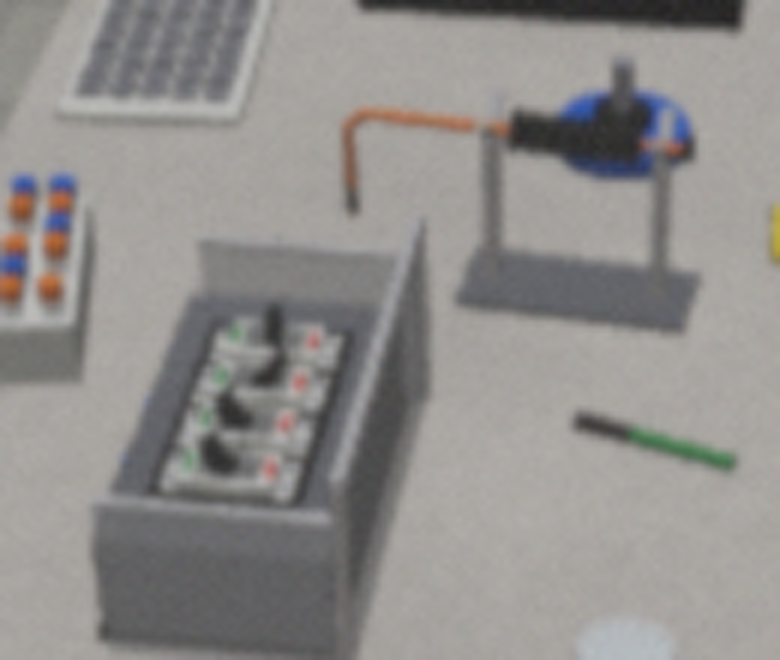

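```bash
cat > m.py <<'E'
from h import *
s=capture("side");t=capture("top")
T=lambda u,v,z,k=6,u0=225,v0=110:atz(t,(u0+(u-.0)/k,v0+v/k),z)
print("guard bar L,R z.155",T(72,382,.155),T(660,382,.155))
print("box top back L,R z.085",T(108,118,.085),T(614,118,.085))
for n,u in [("third",228),("second",317),("spare",407),("trip",496)]:
    print(n,"red",T(u,293,.097),"green",T(u,194,.097))
R=lambda u,v,z:T(u,v,z,5,350,140)
b,c,g,be=R(157,456,.135),R(168,245,.135),R(160,398,.135),R(172,50,.135)
print("button",b,"collar",c,"gripend",g,"bend",be,"yaw",np.degrees(np.arctan2(*(be-b)[[1,0]])),np.linalg.norm(be-b))
print("leg end", R(140,80,.047))
print("foot corners", [R(*p,.010) for p in [(65,225),(55,480),(158,485)]])
S=lambda u,v:(180+u/6,130+v/6)
print("bend tri",tri([(s,S(352,120)),(t,(384.4,150))]),"button tri",tri([(s,S(690,150)),(t,(381.4,231.2))]))
print("legtip side",tri([(s,S(352,210)),(t,(378,156))]))
print("trip toggle tri", tri([(s,S(272,312)),(t,(225+496/6,110+228/6))]))
E
python3 m.py
```

```text
guard bar L,R z.155 [0.578  0.0904 0.155 ] [ 0.5724 -0.1956  0.155 ]
box top back L,R z.085 [0.7344 0.0774 0.085 ] [ 0.7291 -0.187   0.085 ]
third red [0.6362 0.0157 0.097 ] green [0.6885 0.0149 0.097 ]
second red [ 0.6353 -0.03    0.097 ] green [ 0.6876 -0.031   0.097 ]
spare red [ 0.6344 -0.0761  0.097 ] green [ 0.6867 -0.0774  0.097 ]
trip red [ 0.6335 -0.1218  0.097 ] green [ 0.6858 -0.1232  0.097 ]
button [ 0.4033 -0.3274  0.135 ] collar [ 0.5279 -0.3402  0.135 ] gripend [ 0.4372 -0.3309  0.135 ] bend [ 0.6461 -0.3486  0.135 ] yaw -4.973961331156977 0.2437272773185059
leg end [ 0.6515 -0.3512  0.047 ]
foot corners [array([ 0.5652, -0.307 ,  0.01  ]), array([ 0.3987, -0.2931,  0.01  ]), array([ 0.3942, -0.3591,  0.01  ])]
bend tri [ 0.6475 -0.3518  0.123 ] button tri [ 0.4018 -0.3288  0.1297]
legtip side [ 0.6503 -0.3515  0.0455]
trip toggle tri [ 0.6612 -0.1213  0.1141]
```

Emit:
send_rows:
  motion:
    - [[0, 0, 0], 0.097]
    - [[0, 0, 0], 0.097]
    - [[0, 0, 0], 0.097]
    - [[0, 0, 0], 0.097]
    - [[0, 0, 0], 0.097]
  gripper: 0

```text
time_s: 2.97
position: [0.2404, -0.5768, 0.2225]
tcp_rot: [[-0.111, -0.994, -0.0], [-0.994, 0.111, 0.0], [-0.0, 0.0, -1.0]]
force: [-0.8, -0.5, -0.3]
opening: 1.001
```

```bash
cat > go.py <<'E'
import sys
from h import *
# target tcp x y z, tool-x world angle deg
s=bot.read_state();R=s["tcp_rot"];p=s["position"]
g=np.array([float(a) for a in sys.argv[1:4]]);
ang=np.degrees(np.arctan2(R[1,0],R[0,0]))
print("t",s["time_s"],"pos",p,"ang",ang,"delta tool mm",R.T@(g-p)*1000,"force",s["force"],"open",s["opening"])
if len(sys.argv)>4: print("turn rad about tool z",np.radians(ang-float(sys.argv[4])))
E
python3 go.py .491 -.335 .2 -95
```

```text
t 2.9667 pos [ 0.2404 -0.5768  0.2225] ang -96.37692971360143 delta tool mm [-268.1638 -222.1868   22.5627] force [-0.7678 -0.46   -0.286 ] open 1.0008765824208037
turn rad about tool z -0.024031957070887455
```

Emit:
send_rows:
  motion:
    - [[-27, -22, 0], -0.005]
    - [[-27, -22, 0], -0.005]
    - [[-27, -22, 0], -0.005]
    - [[-27, -22, 0], -0.005]
    - [[-27, -22, 0], -0.004]

```text
time_s: 3.38
position: [0.3627, -0.4587, 0.2219]
tcp_rot: [[-0.104, -0.995, -0.001], [-0.995, 0.104, -0.007], [0.007, -0.0, -1.0]]
force: [0.1, -0.3, -0.4]
opening: 1.0
```

Emit:
send_rows:
  motion:
    - [[-27, -22, 0], 0]
    - [[-27, -22, 0], 0]
    - [[-27, -22, 0], 0]
    - [[-27, -22, 0], 0]
    - [[-10, -10, 0], 0]

```text
time_s: 3.8
position: [0.4789, -0.343, 0.2217]
tcp_rot: [[-0.102, -0.995, 0.001], [-0.995, 0.102, -0.006], [0.006, -0.002, -1.0]]
force: [-0.1, -0.2, -0.2]
opening: 0.997
```

```bash
python3 go.py .491 -.335 .2 -95; python3 - <<'E'
from h import *
w=capture("wrist");cv2.imwrite("pics/w1.png",w["image"])
print({k:w[k] for k in w if k!="image"})
a=np.radians(-4.9);O=np.array([.481,-.334,.135])
X=np.array([np.cos(a),np.sin(a),0])
for x in(-82,-45,0,45,170): print(x,proj(w,O+X*x/1000))
E
```

```text
t 3.8 pos [ 0.4789 -0.343   0.2217] ang -95.87014020339983 delta tool mm [ -9.291  -11.1891  21.6672] force [-0.0604 -0.1665 -0.2442] open 0.9969406350095693
turn rad about tool z -0.015186811503300151
{'fx': 326.5104403428494, 'fy': 326.5104403428494, 'cx': 276.20460284975326, 'cy': 211.33057422709126, 'rvec': array([-1.9714,  2.1879,  0.2861]), 'tvec': array([-0.2926,  0.4625,  0.5229])}
-82 [[267.3459 306.3423]]
-45 [[266.2431 266.8123]]
0 [[264.7904 214.7424]]
45 [[263.199  157.6994]]
170 [[257.859  -33.7104]]
```

View pics/w1.png

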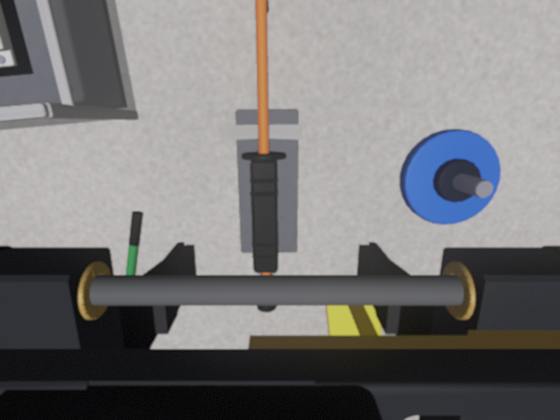

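Emit:
send_rows:
  motion:
    - [[-5, -6, 10], 0]
    - [[-4, -5, 20], 0]
    - [[0, 0, 25], 0]
    - [[0, 0, 25], 0]
    - [[0, 0, 15], 0]

```text
time_s: 4.27
position: [0.4978, -0.3372, 0.1269]
tcp_rot: [[-0.098, -0.995, 0.013], [-0.995, 0.098, -0.017], [0.016, -0.014, -1.0]]
force: [-0.1, 0.2, -0.6]
opening: 1.001
```

```bash
python3 go.py .491 -.335 .116 -95
```

```text
t 4.2667 pos [ 0.4978 -0.3372  0.1269] ang -95.64632983630615 delta tool mm [-1.7007  7.1461 10.7643] force [-0.0917  0.2299 -0.6285] open 1.0011615477943063
turn rad about tool z -0.011280583697418323
```

Emit:
send_rows:
  motion:
    - [[-1, 2, 4], 0]
    - [[-1, 1, 4], 0]
    - [[0, 1, 3], 0]
    - [[0, 0, 0], 0]
    - [[0, 0, 0], 0]

```text
time_s: 4.68
position: [0.4907, -0.3349, 0.1105]
tcp_rot: [[-0.102, -0.995, 0.007], [-0.995, 0.102, -0.011], [0.011, -0.008, -1.0]]
force: [0.2, -0.0, 0.4]
opening: 1.002
```

```bash
python3 go.py .495 -.336 .116 -95
```

```text
t 4.6833 pos [ 0.4907 -0.3349  0.1105] ang -95.86367927255499 delta tool mm [ 0.6943 -4.4391 -5.4454] force [ 0.1619 -0.0221  0.4489] open 1.0021772385954344
turn rad about tool z -0.015074046987314066
```

Emit:
send_rows:
  motion:
    - [[0, 0, -4], 0]
    - [[0, 0, 0], 0]
    - [[0, 0, 0], 0]
    - [[0, 0, 0], 0]
    - [[0, 0, 0], 0]

```text
time_s: 5.1
position: [0.4924, -0.3371, 0.1189]
tcp_rot: [[-0.103, -0.995, 0.012], [-0.995, 0.103, -0.017], [0.016, -0.014, -1.0]]
force: [0.1, 0.6, 0.5]
opening: 1.0
```

Emit:
send_rows:
  motion:
    - [[0, 0, 0], 0]
    - [[0, 0, 0], 0]
    - [[0, 0, 0], 0]
    - [[0, 0, 0], 0]
    - [[0, 0, 0], 0]
  gripper: 1

```text
time_s: 5.52
position: [0.4928, -0.3371, 0.1194]
tcp_rot: [[-0.103, -0.995, 0.013], [-0.995, 0.102, -0.018], [0.016, -0.015, -1.0]]
force: [0.6, -0.1, 0.1]
opening: 0.708
```

Emit:
send_rows:
  motion:
    - [[0, 0, 0], 0]
    - [[0, 0, 0], 0]
    - [[0, 0, 0], 0]
    - [[0, 0, 0], 0]
    - [[0, 0, 0], 0]

```text
time_s: 5.93
position: [0.4926, -0.3369, 0.119]
tcp_rot: [[-0.102, -0.995, 0.013], [-0.995, 0.102, -0.017], [0.016, -0.014, -1.0]]
force: [0.1, -0.3, -0.6]
opening: 0.325
```

```bash
python3 go.py .495 -.336 .116 -95; python3 - <<'E'
from h import *
print(bot.read_state()["tcp_rot"])
E
```

```text
t 5.9333 pos [ 0.4926 -0.3369  0.119 ] ang -95.88277604284035 delta tool mm [-1.1869 -2.2584  3.0258] force [ 0.1208 -0.3157 -0.6133] open 0.32508016824412517
turn rad about tool z -0.015407348505290587
[[-0.1025 -0.9947  0.0126]
 [-0.9946  0.1023 -0.0172]
 [ 0.0158 -0.0143 -0.9998]]
```

Emit:
send_rows:
  motion:
    - [[0, 0, 0], 0]
    - [[0, 0, 0], 0]
    - [[0, 0, 0], 0]
    - [[0, 0, 0], 0]
    - [[0, 0, 0], 0]

```text
time_s: 6.35
position: [0.4925, -0.336, 0.1188]
tcp_rot: [[-0.102, -0.995, 0.012], [-0.995, 0.102, -0.016], [0.014, -0.014, -1.0]]
force: [0.2, 0.8, -0.4]
opening: 0.226
```

Emit:
send_rows:
  motion:
    - [[0, 0, -4], 0]
    - [[0, 0, -6], 0]
    - [[0, 0, -6], 0]
    - [[0, 0, -6], 0]
    - [[0, 0, -6], 0]

```text
time_s: 6.77
position: [0.4908, -0.3351, 0.1473]
tcp_rot: [[-0.102, -0.995, 0.008], [-0.995, 0.102, -0.014], [0.013, -0.01, -1.0]]
force: [0.2, 0.6, -1.0]
opening: 0.225
```

```bash
python3 - <<'E'
from h import *
d=capture("side");crop(d,180,330,110,200,5,"s2.png")
d=capture("wrist");cv2.imwrite("pics/w2.png",d["image"])
E
```

```text
(no output)
```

View pics/s2.png

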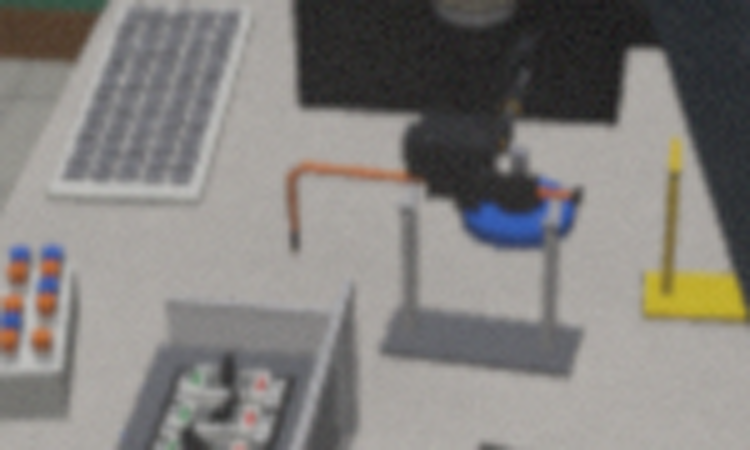

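View pics/w2.png

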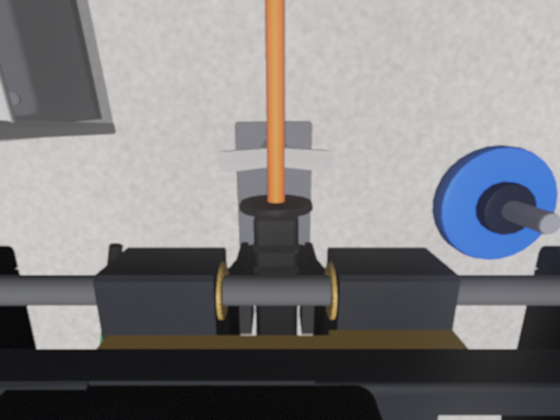

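Emit:
send_rows:
  motion:
    - [[0, 0, -25], 0]
    - [[0, 0, -25], 0]
    - [[0, 0, -25], 0]
    - [[0, 0, -20], 0]
    - [[0, 0, -12], 0]

```text
time_s: 7.28
position: [0.4878, -0.3319, 0.2554]
tcp_rot: [[-0.102, -0.995, 0.003], [-0.995, 0.102, -0.008], [0.008, -0.003, -1.0]]
force: [1.2, -1.2, -1.1]
opening: 0.229
```

```bash
python3 go.py .523 -.120 .26 -91.1
```

```text
t 7.2833 pos [ 0.4878 -0.3319  0.2554] ang -95.88206734088638 delta tool mm [-214.3446  -13.3316   -6.1667] force [ 1.2307 -1.2025 -1.1223] open 0.22868235176995697
turn rad about tool z -0.08346282015055748
```

Emit:
send_rows:
  motion:
    - [[-15, 0, -2], -0.016]
    - [[-25, 0, -2], -0.016]
    - [[-25, 0, 0], -0.016]
    - [[-25, 0, 0], -0.016]
    - [[-25, 0, 0], -0.016]

```text
time_s: 7.7
position: [0.4964, -0.2163, 0.2604]
tcp_rot: [[-0.024, -1.0, 0.009], [-1.0, 0.024, -0.014], [0.014, -0.01, -1.0]]
force: [0.2, 0.1, -2.3]
opening: 0.229
```

Emit:
send_rows:
  motion:
    - [[-25, -4, 0], 0]
    - [[-25, -4, 0], 0]
    - [[-15, -4, 0], 0]
    - [[-8, -3, 0], 0]
    - [[0, 0, 0], 0]

```text
time_s: 8.12
position: [0.5075, -0.1276, 0.2552]
tcp_rot: [[-0.014, -1.0, -0.001], [-1.0, 0.014, -0.004], [0.004, 0.001, -1.0]]
force: [0.4, 0.6, -1.6]
opening: 0.227
```

```bash
python3 go.py .523 -.120 .26 -91.1;  python3 - <<'E'
from h import *
d=capture("side");crop(d,170,310,110,220,5,"s3.png")
d=capture("top");crop(d,225,365,90,200,5,"t3.png")
d=capture("wrist");cv2.imwrite("pics/w3.png",d["image"])
E
```

```text
t 8.1167 pos [ 0.5075 -0.1276  0.2552] ang -90.82970600596077 delta tool mm [ -7.8259 -15.3384  -4.8572] force [ 0.3848  0.6394 -1.5849] open 0.22744492492474772
turn rad about tool z 0.004717520144350338
```

View pics/s3.png

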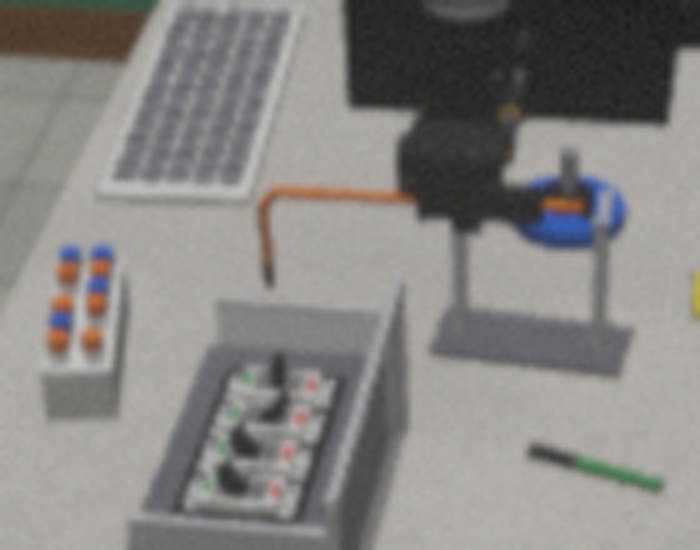

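View pics/t3.png

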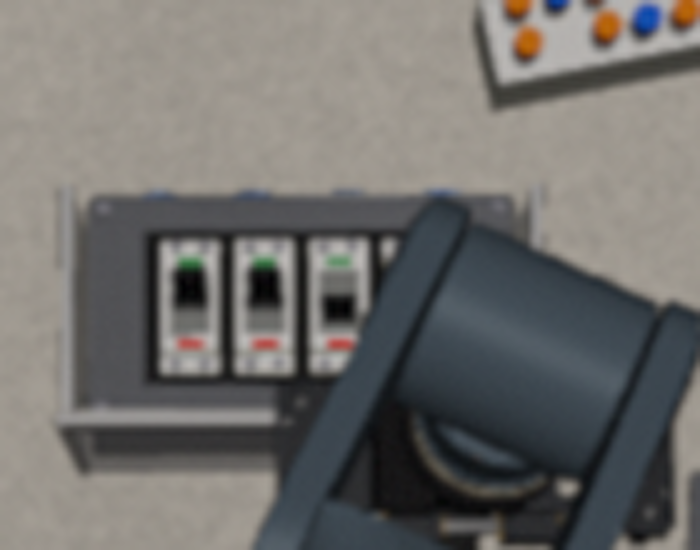

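View pics/w3.png

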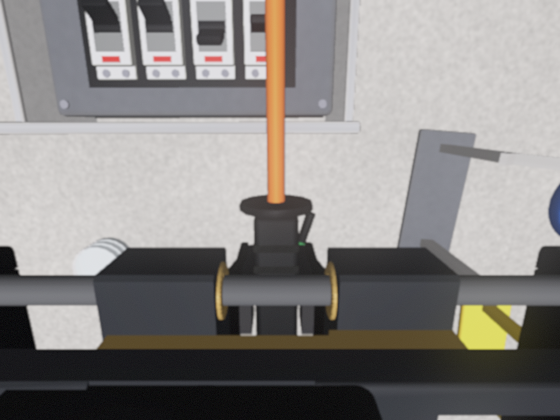

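```bash
cat > tip.py <<'E'
from h import *
import sys
# predicted vs observed tip from side view; solve x,z assuming y
def tipfrom(d,xy,y):
    o,v=ray(d,xy);return o+v*(y-o[1])/v[1]
E
python3 - <<'E'
from tip import *
s=capture("side");p=bot.read_state()["position"]
R=bot.read_state()["tcp_rot"]
pt=p+np.array([.158,-.003,-.072])
print(pt,proj(s,pt),"bend",proj(s,pt+[0,0,.088]),"toggle top", proj(s,[.659,-.1225,.119]))
print("obs tip",tipfrom(s,(223.6,167.2),pt[1]))
S=lambda u,v:(170+u/5,110+v/5)
print("toggle top obs",tipfrom(s,S(278,356),-.1225))
w=capture("wrist")
for q in ([.659,-.1225,.097],[.634,-.122,.097],[.635,-.0765,.097],[.6362,.0157,.097]): print("w",q,proj(w,q))
E
```

```text
[ 0.666  -0.1342  0.1837] [[223.3104 165.288 ]] bend [[221.8948 145.7351]] toggle top [[225.4636 180.7468]]
obs tip [ 0.6654 -0.1342  0.1749]
toggle top obs [ 0.6586 -0.1225  0.1168]
w [0.659, -0.1225, 0.097] [[262.6766  30.1   ]]
w [0.634, -0.122, 0.097] [[262.9514  60.7396]]
w [0.635, -0.0765, 0.097] [[212.6938  60.5187]]
w [0.6362, 0.0157, 0.097] [[110.6562  61.0625]]
```

Emit:
send_rows:
  motion:
    - [[-4, -5, 0], 0]
    - [[-3, -5, 0], 0]
    - [[0, -4, 0], 0]
    - [[0, 0, 0], 0]
    - [[0, 0, 0], 0]

```text
time_s: 8.78
position: [0.5242, -0.1279, 0.2558]
tcp_rot: [[-0.024, -1.0, 0.002], [-1.0, 0.024, -0.007], [0.007, -0.002, -1.0]]
force: [0.0, -0.7, -2.9]
opening: 0.226
```

```bash
python3 go.py .523 -.120 .19 -91.1;  python3 - <<'E'
from h import *
d=capture("side");crop(d,190,260,140,210,9,"s4.png")
E
```

```text
t 8.7833 pos [ 0.5242 -0.1279  0.2558] ang -91.40045756652424 delta tool mm [-8.3953  1.5742 65.7087] force [ 0.0437 -0.7329 -2.9047] open 0.2259630267139537
turn rad about tool z -0.005243973798377956
```

View pics/s4.png

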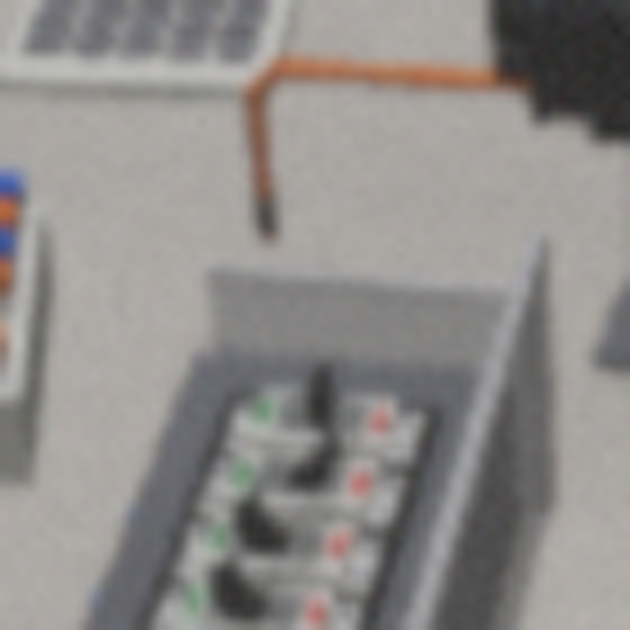

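Emit:
send_rows:
  motion:
    - [[-5, 0, 5], 0]
    - [[-4, 0, 12], 0]
    - [[0, 0, 12], 0]
    - [[0, 0, 8], 0]
    - [[0, 0, 0], 0]

```text
time_s: 9.25
position: [0.5246, -0.1182, 0.2171]
tcp_rot: [[-0.025, -1.0, 0.003], [-1.0, 0.025, -0.008], [0.008, -0.004, -1.0]]
force: [-0.5, -0.0, -2.2]
opening: 0.226
```

```bash
python3 go.py .523 -.120 .187 -91.1;  python3 - <<'E'
from h import *
d=capture("side");crop(d,190,260,140,210,9,"s5.png")
E
```

```text
t 9.25 pos [ 0.5246 -0.1182  0.2171] ang -91.4462421752476 delta tool mm [ 1.6042  1.6796 30.0823] force [-0.5172 -0.0292 -2.2498] open 0.22560990803553033
turn rad about tool z -0.006043065967338014
```

View pics/s5.png

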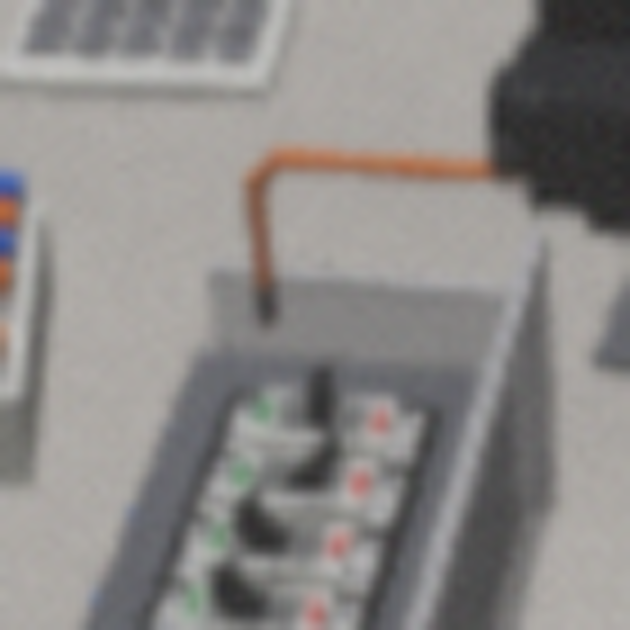

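```bash
python3 - <<'E'
from tip import *
s=capture("side")
C=lambda u,v:(190+u/9,140+v/9)
print("tip",tipfrom(s,C(265,322),-.1215),"bend",tipfrom(s,C(265,160),-.1215),"bend outer",tipfrom(s,C(249,185),-.1215))
print("toggle top",tipfrom(s,C(318,368),-.1225), "toggle base",tipfrom(s,C(320,418),-.1225))
print("green",tipfrom(s,C(262,410),-.123),"red",tipfrom(s,C(380,421),-.1225))
E
```

```text
tip [ 0.6815 -0.1215  0.1417] bend [ 0.6759 -0.1215  0.2254] bend outer [ 0.6837 -0.1215  0.2122]
toggle top [ 0.6596 -0.1225  0.1183] toggle base [ 0.6603 -0.1225  0.0911]
green [ 0.6865 -0.123   0.0929] red [ 0.6332 -0.1225  0.0918]
```

Emit:
send_rows:
  motion:
    - [[0, 0, 6], 0]
    - [[0, 0, 8], 0]
    - [[0, 0, 8], 0]
    - [[0, 0, 6], 0]
    - [[0, 0, 0], 0]

```text
time_s: 9.77
position: [0.5273, -0.1198, 0.1898]
tcp_rot: [[-0.026, -1.0, 0.01], [-1.0, 0.025, -0.011], [0.011, -0.011, -1.0]]
force: [-0.6, -0.3, -2.0]
opening: 0.228
```

```bash
python3 go.py .523 -.120 .181 -91.1;  python3 - <<'E'
from h import *
d=capture("side");crop(d,190,260,140,210,9,"s6.png")
E
```

```text
t 9.7667 pos [ 0.5273 -0.1198  0.1898] ang -91.46637149336979 delta tool mm [0.2251 4.3818 8.7472] force [-0.643  -0.2689 -2.0461] open 0.22842474124590792
turn rad about tool z -0.00639438884475154
```

View pics/s6.png

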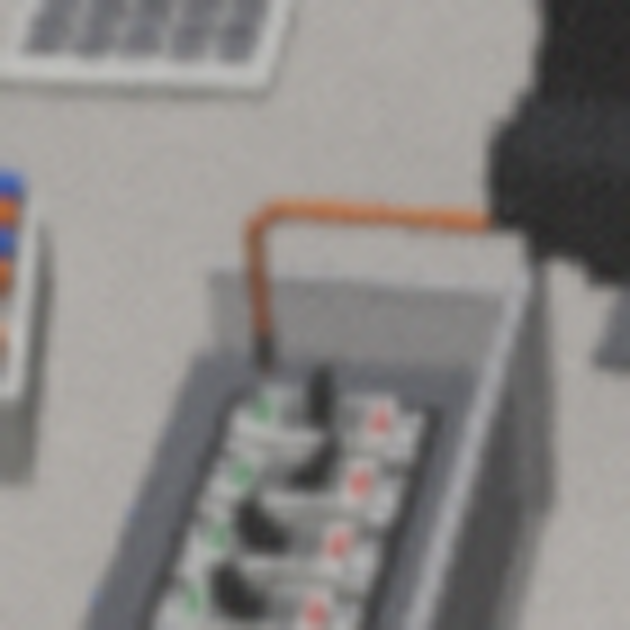

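Emit:
send_rows:
  motion:
    - [[0, 0, 4], 0]
    - [[0, 1, 3], 0]
    - [[0, 1, 2], 0]
    - [[0, 0, 0], 0]
    - [[0, 0, 0], 0]

```text
time_s: 10.23
position: [0.5258, -0.1202, 0.1804]
tcp_rot: [[-0.026, -1.0, 0.011], [-1.0, 0.026, -0.011], [0.011, -0.012, -1.0]]
force: [0.5, -0.2, -0.8]
opening: 0.227
```

```bash
python3 go.py .523 -.120 .181 -91.1;  python3 - <<'E'
from h import *
d=capture("side");crop(d,190,260,140,210,9,"s7.png")
E
```

```text
t 10.2333 pos [ 0.5258 -0.1202  0.1804] ang -91.47712419298546 delta tool mm [-0.1247  2.794  -0.5881] force [ 0.527  -0.1598 -0.8192] open 0.22727035004227358
turn rad about tool z -0.006582058856522825
```

View pics/s7.png

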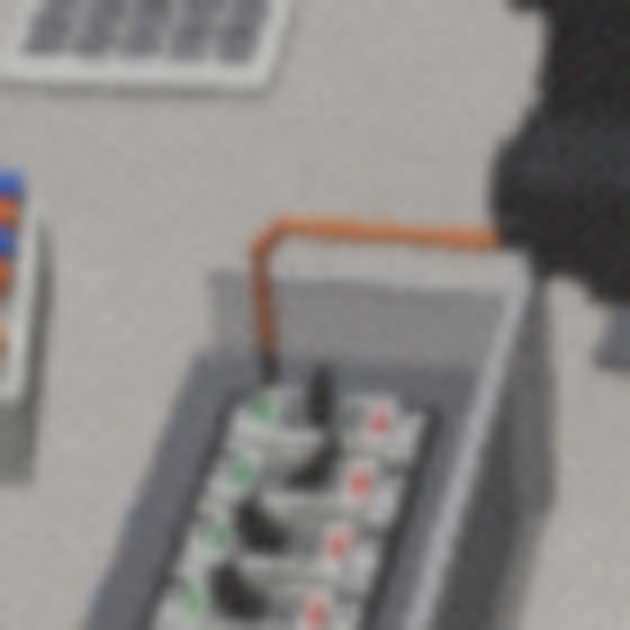

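Emit:
send_rows:
  motion:
    - [[0, 2, 0], 0]
    - [[0, 2, 0], 0]
    - [[0, 2, 0], 0]
    - [[0, 2, 0], 0]
    - [[0, 2, 0], 0]

```text
time_s: 10.7
position: [0.5156, -0.1201, 0.1811]
tcp_rot: [[-0.026, -1.0, 0.013], [-1.0, 0.025, -0.012], [0.012, -0.014, -1.0]]
force: [-0.4, -0.2, -1.1]
opening: 0.23
```

```bash
python3 go.py .509 -.120 .181 -91.1
```

```text
t 10.7 pos [ 0.5156 -0.1201  0.1811] ang -91.46247990735394 delta tool mm [0.032  6.6177 0.0352] force [-0.3695 -0.1517 -1.1034] open 0.23006131523106843
turn rad about tool z -0.006326467855650321
```

Emit:
send_rows:
  motion:
    - [[0, 1.5, 0], 0]
    - [[0, 1.5, 0], 0]
    - [[0, 1, 0], 0]
    - [[0, 1, 0], 0]
    - [[0, 1, 0], 0]

```text
time_s: 11.12
position: [0.5105, -0.1204, 0.1816]
tcp_rot: [[-0.026, -0.999, 0.018], [-1.0, 0.026, -0.013], [0.013, -0.018, -1.0]]
force: [1.8, 0.6, -2.8]
opening: 0.231
```

Emit:
send_rows:
  motion:
    - [[0, 1, 0], 0]
    - [[0, 1, 0], 0]
    - [[0, 1, 0], 0]
    - [[0, 1, 0], 0]
    - [[0, 1, 0], 0]

```text
time_s: 11.53
position: [0.5073, -0.1207, 0.1818]
tcp_rot: [[-0.026, -0.999, 0.023], [-1.0, 0.026, -0.014], [0.014, -0.023, -1.0]]
force: [2.6, 0.4, -2.7]
opening: 0.228
```

```bash
python3 go.py .509 -.120 .181 -91.1;  python3 - <<'E'
from h import *
d=capture("side");crop(d,190,260,140,210,9,"s8.png")
E
```

```text
t 11.5333 pos [ 0.5073 -0.1207  0.1818] ang -91.50928914270416 delta tool mm [-0.7462 -1.629   0.8282] force [ 2.6064  0.3841 -2.7002] open 0.22803990523571074
turn rad about tool z -0.007143443132852656
```

View pics/s8.png

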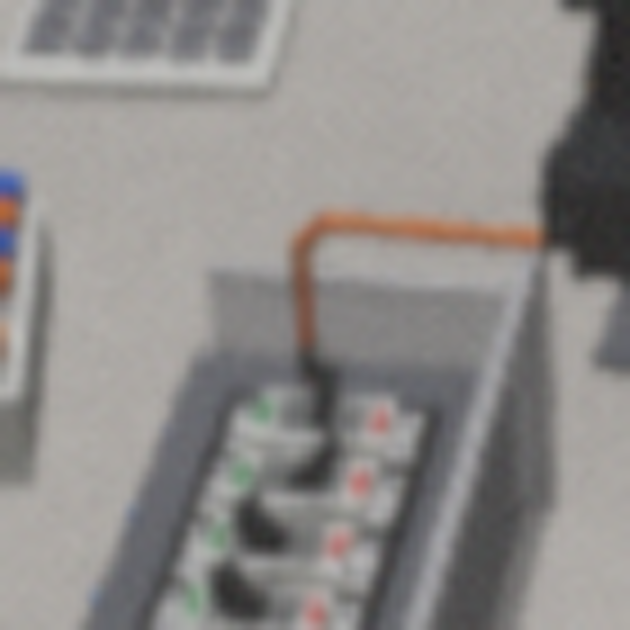

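Emit:
send_rows:
  motion:
    - [[0, 1.5, 0], 0]
    - [[0, 1.5, 0], 0]
    - [[0, 1.5, 0], 0]
    - [[0, 1.5, 0], 0]
    - [[0, 1.5, 0], 0]

```text
time_s: 12.0
position: [0.501, -0.121, 0.1823]
tcp_rot: [[-0.027, -0.999, 0.027], [-1.0, 0.026, -0.016], [0.015, -0.027, -1.0]]
force: [3.0, 0.5, -1.9]
opening: 0.224
```

```bash
python3 go.py .509 -.120 .181 -91.1;  python3 - <<'E'
from h import *
d=capture("side");crop(d,190,260,140,210,9,"s9.png")
E
```

```text
t 12.0 pos [ 0.501  -0.121   0.1823] ang -91.52733652167845 delta tool mm [-1.2597 -7.9762  1.4646] force [ 2.9533  0.4708 -1.9   ] open 0.22422978588280437
turn rad about tool z -0.007458429317309173
```

View pics/s9.png

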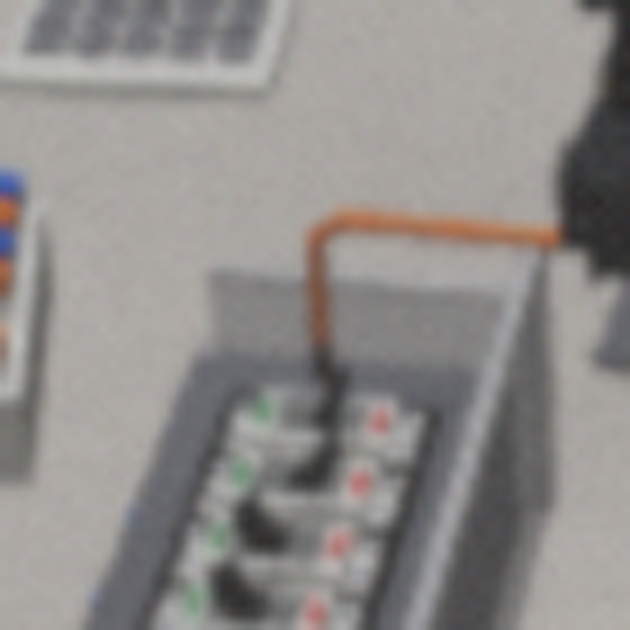

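Emit:
send_rows:
  motion:
    - [[-0.3, 1.5, 0.5], 0]
    - [[-0.3, 1.5, 0.5], 0]
    - [[0, 1.5, 0.5], 0]
    - [[0, 1.5, 0.3], 0]
    - [[0, 1.5, 0.2], 0]

```text
time_s: 12.47
position: [0.4947, -0.121, 0.1809]
tcp_rot: [[-0.027, -0.999, 0.032], [-0.999, 0.027, -0.018], [0.017, -0.033, -0.999]]
force: [3.7, 0.2, -1.0]
opening: 0.229
```

```bash
python3 go.py .509 -.120 .181 -91.1;  python3 - <<'E'
from h import *
d=capture("side");crop(d,190,260,140,210,9,"s10.png")
E
```

```text
t 12.4667 pos [ 0.4947 -0.121   0.1809] ang -91.56401485311508 delta tool mm [ -1.3411 -14.3087   0.367 ] force [ 3.668   0.1809 -1.0371] open 0.22884307233255585
turn rad about tool z -0.00809858696501616
```

View pics/s10.png

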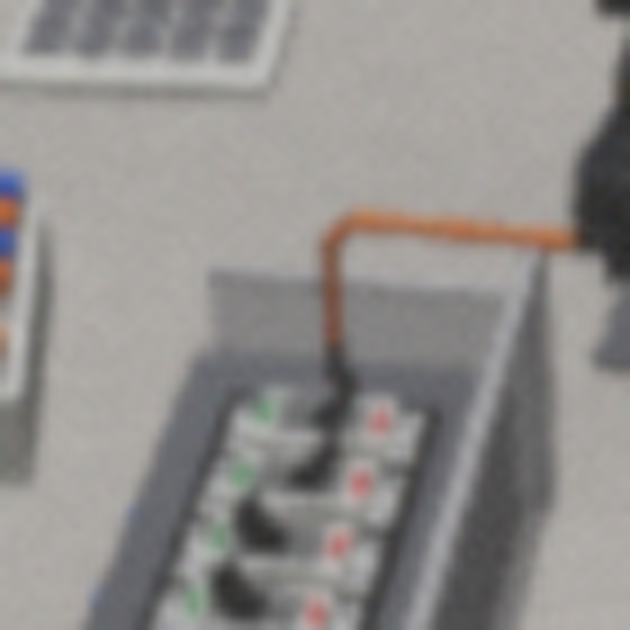

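Emit:
send_rows:
  motion:
    - [[-0.2, 1, 0.5], 0]
    - [[-0.2, 1, 0.5], 0]
    - [[0, 1, 0.3], 0]
    - [[0, 1, 0.3], 0]
    - [[0, 1, 0.2], 0]

```text
time_s: 12.93
position: [0.4916, -0.1212, 0.1797]
tcp_rot: [[-0.028, -0.999, 0.038], [-0.999, 0.027, -0.019], [0.018, -0.039, -0.999]]
force: [4.7, 0.6, -1.6]
opening: 0.223
```

```bash
python3 go.py .509 -.120 .181 -91.1;  python3 - <<'E'
from h import *
d=capture("side");crop(d,190,260,140,210,9,"s11.png")
E
```

```text
t 12.9333 pos [ 0.4916 -0.1212  0.1797] ang -91.60130673906895 delta tool mm [ -1.6697 -17.3493  -0.6736] force [ 4.6668  0.5596 -1.6282] open 0.2227818778247246
turn rad about tool z -0.008749453159189294
```

View pics/s11.png

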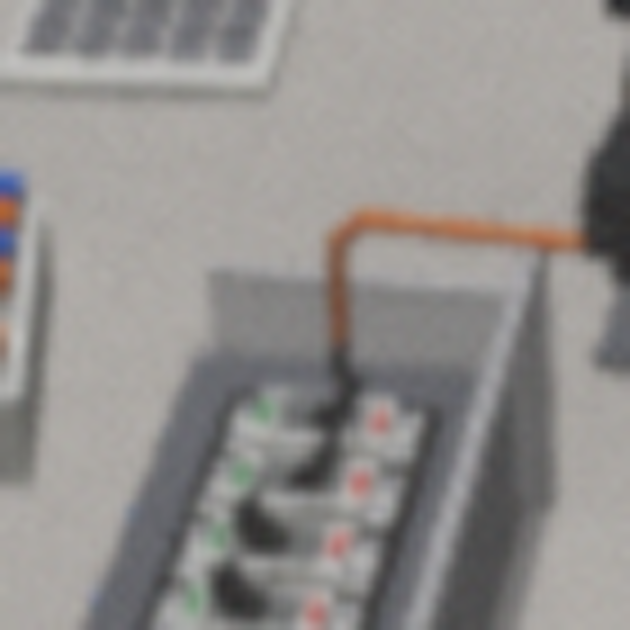

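```bash
python3 - <<'E'
from tip import *
s=capture("side")
crop(s,210,245,160,195,18,"s12.png")
C=lambda u,v:(190+u/9,140+v/9)
print("bend corner",tipfrom(s,C(333,240),-.125),tipfrom(s,C(360,217),-.125))
P=.659;
for th in(0,-.3,-.4,-.5):
  a=np.array([P+.032*np.sin(th),-.1225,.087+.032*np.cos(th)])
  print(th,(proj(s,a)[0]-[210,160])*18)
for z in (.105,.11,.115): print("leg end", z,(proj(s,[.6615,-.125,z])[0]-[210,160])*18)
E
```

```text
bend corner [ 0.6496 -0.125   0.1846] [ 0.6371 -0.125   0.1973]
0 [278.3444 373.4418]
-0.3 [321.0236 381.7129]
-0.4 [334.7427 386.7337]
-0.5 [347.9698 392.8089]
leg end 0.105 [273.0728 418.0815]
leg end 0.11 [271.7511 399.5965]
leg end 0.115 [270.425  381.0507]
```

View pics/s12.png

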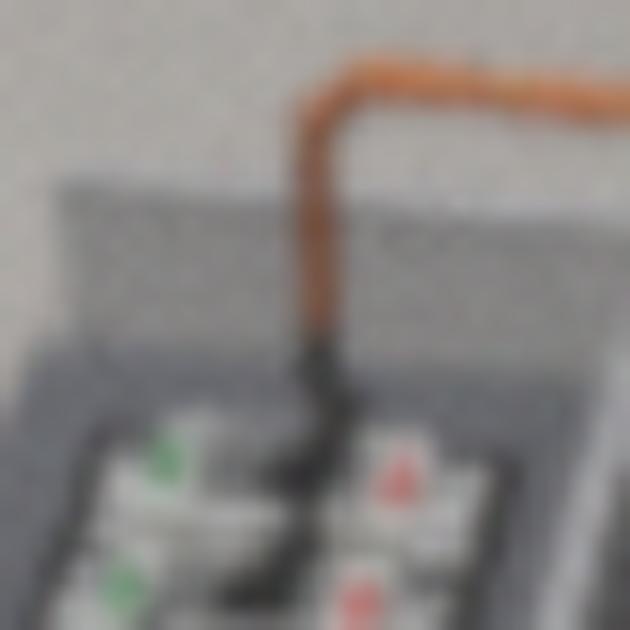

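Emit:
send_rows:
  motion:
    - [[-0.2, 1.2, 0.5], 0]
    - [[-0.2, 1.2, 0.5], 0]
    - [[0, 1.2, 0.3], 0]
    - [[0, 1.2, 0.3], 0]
    - [[0, 1.2, 0.2], 0]

```text
time_s: 13.45
position: [0.4838, -0.1205, 0.1774]
tcp_rot: [[-0.027, -0.999, 0.034], [-0.999, 0.027, -0.019], [0.018, -0.035, -0.999]]
force: [0.4, 0.2, -0.5]
opening: 0.228
```

```bash
python3 - <<'E'
from tip import *
s=capture("side")
crop(s,210,245,160,195,18,"s13.png")
E
```

```text
(no output)
```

View pics/s13.png

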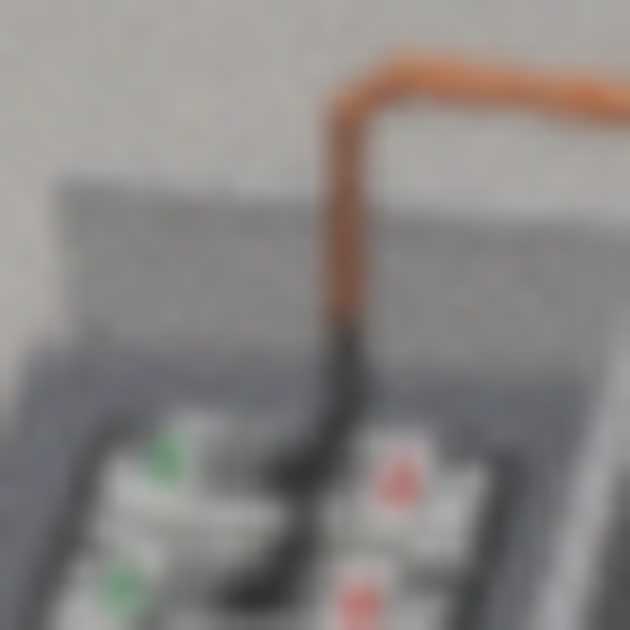

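Emit:
send_rows:
  motion:
    - [[0, 0, -6], 0]
    - [[0, 0, -8], 0]
    - [[0, 0, -8], 0]
    - [[0, 0, -5], 0]
    - [[0, 0, 0], 0]

```text
time_s: 13.92
position: [0.4752, -0.1174, 0.2047]
tcp_rot: [[-0.026, -1.0, 0.016], [-1.0, 0.026, -0.013], [0.013, -0.017, -1.0]]
force: [0.1, -0.3, -1.8]
opening: 0.228
```

```bash
python3 go.py .523 -.120 .22 -91.1; python3 - <<'E'
from tip import *
s=capture("side")
crop(s,190,260,130,200,9,"s14b.png")
crop(s,210,245,160,195,18,"s14.png")
E
```

```text
t 13.9167 pos [ 0.4752 -0.1174  0.2047] ang -91.49326660538233 delta tool mm [  1.5175 -48.0995 -14.5224] force [ 0.1174 -0.3478 -1.8036] open 0.2278838288930781
turn rad about tool z -0.006863797102063031
```

View pics/s14.png

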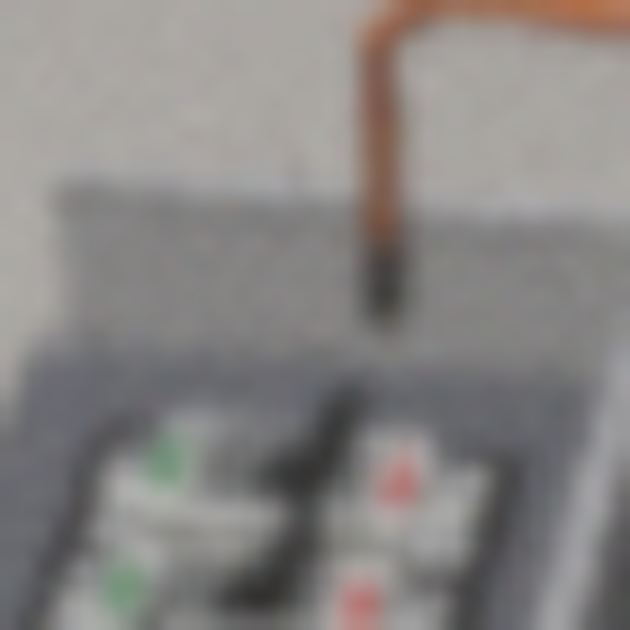

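View pics/s14b.png

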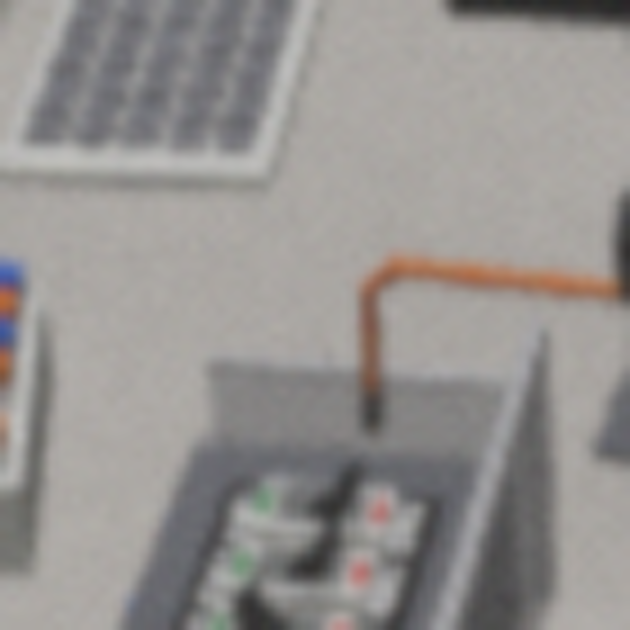

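```bash
python3 - <<'E'
from tip import *
w=capture("wrist")
crop(w,80,360,0,140,2.8,"w5.png")
t=capture("top")
crop(t,225,365,90,200,5,"t5.png")
E
```

```text
(no output)
```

View pics/w5.png

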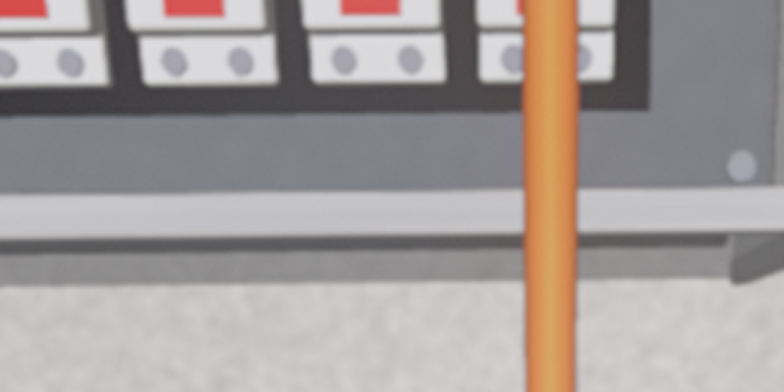

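View pics/t5.png

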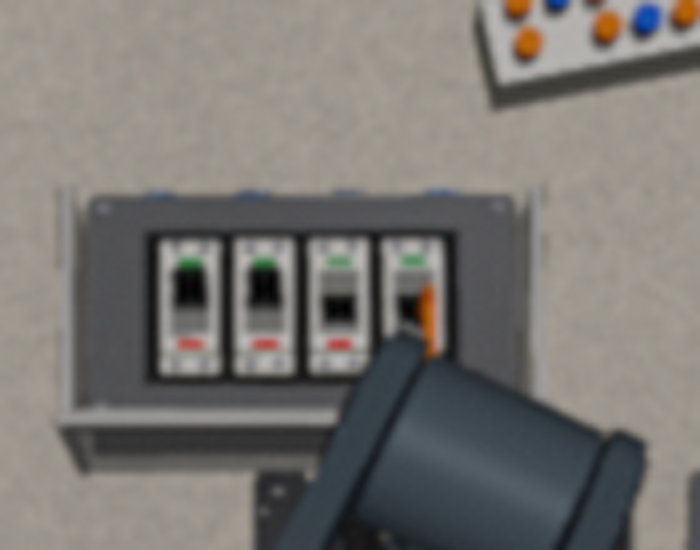

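```bash
python3 - <<'E'
from tip import *
im=np.mean([cv2.cvtColor(capture("top")["image"],cv2.COLOR_BGR2GRAY).astype(float) for _ in range(3)],0)
for v in range(138,166): print(v,im[v,290:297].round(0),im[v,303:311].round(0))
E
```

```text
138 [130. 145. 152. 149. 130. 118. 135.] [128. 119. 134. 149. 153. 146. 125. 118.]
139 [143. 166. 177. 174. 152. 138. 157.] [149. 136. 153. 171. 177. 167. 141. 133.]
140 [151. 165. 171. 169. 157. 154. 171.] [162. 152. 156. 164. 166. 160. 144. 148.]
141 [153. 144. 143. 143. 145. 161. 178.] [174. 164. 144. 132. 131. 131. 139. 161.]
142 [148. 130. 126. 126. 133. 159. 178.] [177. 169. 144. 126. 123. 123. 136. 161.]
143 [149. 141. 139. 139. 141. 153. 167.] [171. 163. 149. 140. 140. 140. 142. 153.]
144 [125. 123. 124. 123. 123. 127. 144.] [156. 136. 125. 123. 123. 123. 122. 126.]
145 [107. 106. 107. 107. 106. 110. 134.] [148. 120. 107. 106. 107. 107. 106. 109.]
146 [106. 106. 107. 107. 105. 109. 135.] [148. 119. 106. 106. 106. 105. 103. 107.]
147 [106. 106. 107. 107. 105. 110. 135.] [149. 120. 106. 106. 105. 102.  98. 101.]
148 [ 90.  90.  91.  90.  89.  93. 127.] [144. 107.  89.  89.  88.  84.  83.  91.]
149 [ 47.  42.  44.  43.  41.  56. 111.] [134.  81.  45.  43.  43.  48.  67.  86.]
150 [ 24.  14.  15.  16.  13.  43. 109.] [133.  74.  25.  14.  19.  35.  67.  92.]
151 [ 26.   6.  10.  
[... 452 characters left out ...]
68.  80.  89.  98. 109.]
157 [162. 152. 151. 151. 153. 165. 177.] [ 80.  57.  47.  47.  58.  76.  89. 100.]
158 [148. 118. 110. 109. 121. 155. 177.] [59. 54. 51. 49. 48. 52. 58. 76.]
159 [137. 115. 109. 109. 117. 141. 159.] [60. 57. 56. 56. 52. 49. 49. 71.]
160 [141. 141. 143. 143. 141. 139. 143.] [62. 61. 60. 59. 58. 52. 52. 71.]
161 [156. 168. 175. 174. 164. 152. 155.] [62. 62. 62. 61. 60. 51. 45. 55.]
162 [145. 167. 179. 178. 160. 140. 144.] [63. 62. 63. 64. 61. 46. 37. 44.]
163 [132. 150. 161. 160. 146. 129. 127.] [62. 63. 63. 63. 56. 42. 38. 49.]
164 [ 99. 106. 110. 110. 105.  98.  92.] [63. 63. 63. 58. 44. 37. 47. 57.]
165 [48. 48. 47. 48. 48. 47. 47.] [63. 64. 61. 51. 35. 41. 56. 62.]
```

```bash
python3 - <<'E'
from tip import *
s=capture("side")
C=lambda u,v:(210+u/18,160+v/18)
print("tip",tipfrom(s,C(383,318),-.1215),"bar at bend",tipfrom(s,(190+385/9,130+262/9),-.1215),"bar near hand",tipfrom(s,(190+600/9,130+288/9),-.1195))
E
python3 go.py .470 -.119 .205 -91.1
```

```text
tip [ 0.6346 -0.1215  0.1365] bar at bend [ 0.6243 -0.1215  0.2233] bar near hand [ 0.5321 -0.1195  0.2185]
t 14.2667 pos [ 0.4748 -0.1172  0.203 ] ang -91.5014052709982 delta tool mm [ 1.9445  4.7267 -1.9986] force [-0.2212  0.2487 -1.695 ] open 0.22189581952619022
turn rad about tool z -0.007005843613778887
```

Emit:
send_rows:
  motion:
    - [[0.5, 4, 0], 0]
    - [[0.5, 4, 0], 0]
    - [[0, 0, 3], 0]
    - [[0, 0, 4], 0]
    - [[0, 0, 4], 0]

```text
time_s: 14.68
position: [0.4659, -0.1183, 0.191]
tcp_rot: [[-0.026, -1.0, 0.014], [-1.0, 0.026, -0.012], [0.012, -0.015, -1.0]]
force: [1.2, -0.1, -0.9]
opening: 0.226
```

```bash
python3 go.py .468 -.1185 .175 -91.1; python3 - <<'E'
from tip import *
s=capture("side")
crop(s,205,255,150,200,14,"s15.png")
E
```

```text
t 14.6833 pos [ 0.4659 -0.1183  0.191 ] ang -91.5066938093305 delta tool mm [ 0.0002 -1.8567 16.022 ] force [ 1.1658 -0.1135 -0.891 ] open 0.2260498018230238
turn rad about tool z -0.007098146020295356
```

View pics/s15.png

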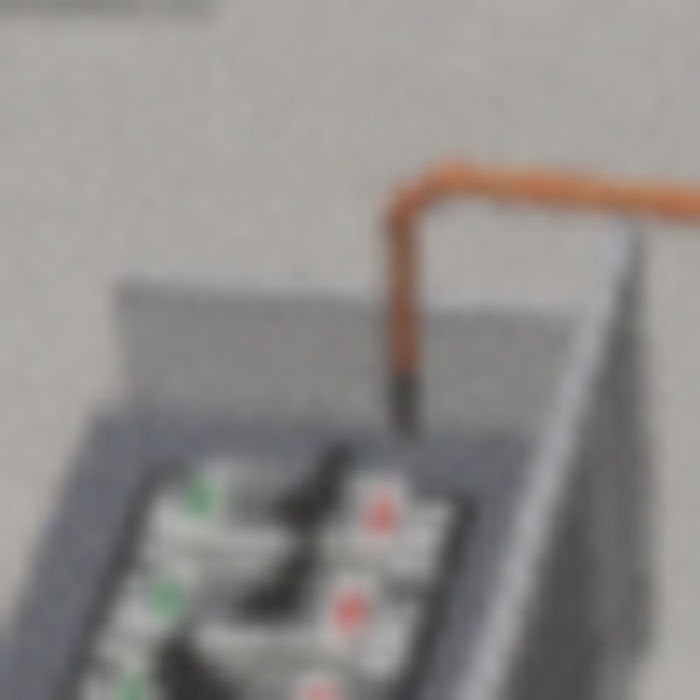

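Emit:
send_rows:
  motion:
    - [[0, 0, 4], 0]
    - [[0, 0, 4], 0]
    - [[0, 0, 4], 0]
    - [[0, 0, 2], 0]
    - [[0, 0, 0], 0]

```text
time_s: 15.15
position: [0.4656, -0.1181, 0.1737]
tcp_rot: [[-0.026, -1.0, 0.011], [-1.0, 0.026, -0.01], [0.01, -0.012, -1.0]]
force: [-0.1, -0.2, -1.2]
opening: 0.226
```

```bash
python3 go.py .468 -.1185 .175 -91.1; python3 - <<'E'
from tip import *
s=capture("side")
crop(s,205,255,150,200,14,"s16.png")
for z in(.1,.105,.11,.115):print(z,(proj(s,[.628,-.1225,z])[0]-[205,150])*14)
E
```

```text
t 15.15 pos [ 0.4656 -0.1181  0.1737] ang -91.50810469719518 delta tool mm [ 0.3521 -2.4686 -1.2719] force [-0.0513 -0.1593 -1.2416] open 0.2257922035596279
turn rad about tool z -0.007122770658910445
0.1 [397.7271 492.7516]
0.105 [396.8876 478.4027]
0.11 [396.0454 464.0065]
0.115 [395.2004 449.5627]
```

View pics/s16.png

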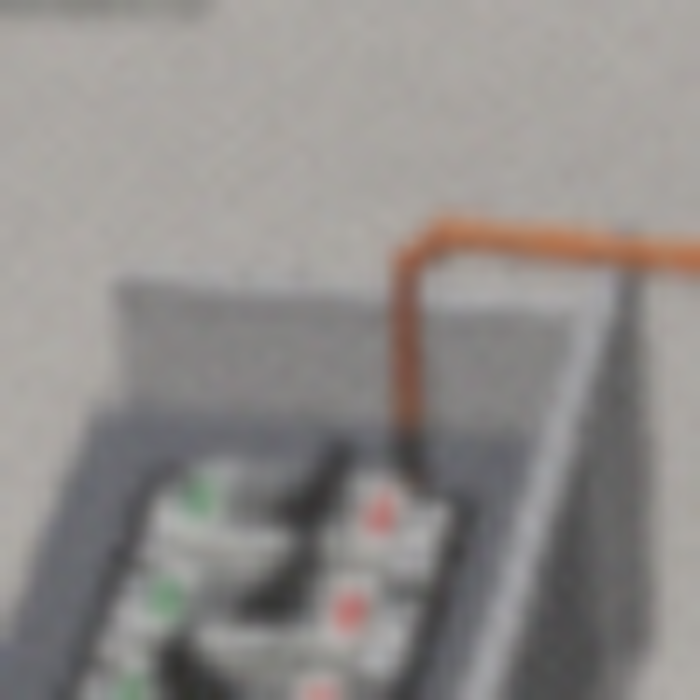

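Emit:
send_rows:
  motion:
    - [[0, -1.5, 0], 0]
    - [[0, -1.5, 0], 0]
    - [[0, -1.5, 0], 0]
    - [[0, -1.5, 0], 0]
    - [[0, -1.5, 0], 0]

```text
time_s: 15.62
position: [0.4742, -0.1185, 0.1744]
tcp_rot: [[-0.026, -1.0, 0.013], [-1.0, 0.026, -0.011], [0.011, -0.013, -1.0]]
force: [0.2, -0.5, -1.5]
opening: 0.227
```

Emit:
send_rows:
  motion:
    - [[0, -1.5, 0], 0]
    - [[0, -1.5, 0], 0]
    - [[0, -1.5, 0], 0]
    - [[0, -1.5, 0], 0]
    - [[0, -1.5, 0], 0]

```text
time_s: 16.03
position: [0.4806, -0.1182, 0.1745]
tcp_rot: [[-0.026, -1.0, 0.008], [-1.0, 0.026, -0.01], [0.01, -0.009, -1.0]]
force: [-2.2, -0.1, -0.5]
opening: 0.225
```

```bash
python3 go.py .468 -.1185 .175 -91.1; python3 - <<'E'
from tip import *
s=capture("side")
crop(s,205,255,150,200,14,"s17.png")
E
```

```text
t 16.0333 pos [ 0.4806 -0.1182  0.1745] ang -91.47262405989437 delta tool mm [ 0.5945 12.6116 -0.5666] force [-2.2379 -0.1048 -0.4587] open 0.22463442195384542
turn rad about tool z -0.006503516717305442
```

View pics/s17.png

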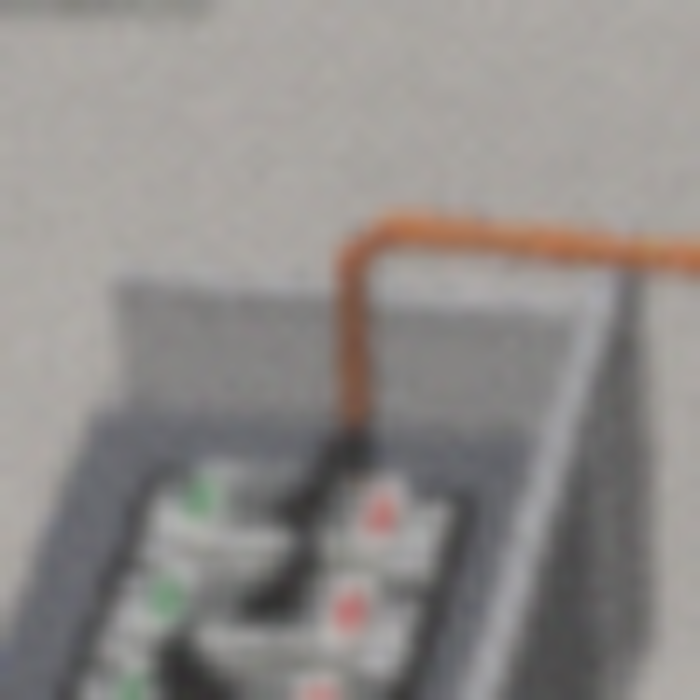

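Contact (−2.2 N); tip low enough on the near side. Continue pushing.

Emit:
send_rows:
  motion:
    - [[0, -2, 0], 0]
    - [[0, -2, 0], 0]
    - [[0, -2, 0], 0]
    - [[0, -2, 0], 0]
    - [[0, -2, 0], 0]

```text
time_s: 16.5
position: [0.4901, -0.118, 0.1743]
tcp_rot: [[-0.026, -1.0, 0.005], [-1.0, 0.025, -0.009], [0.009, -0.006, -1.0]]
force: [-2.1, -0.4, -0.4]
opening: 0.226
```

```bash
python3 go.py .468 -.1185 .175 -91.1; python3 - <<'E'
from tip import *
s=capture("side")
crop(s,205,255,150,200,14,"s18.png")
E
```

```text
t 16.5 pos [ 0.4901 -0.118   0.1743] ang -91.4617251138351 delta tool mm [ 1.0733 22.0737 -0.799 ] force [-2.109  -0.4035 -0.4194] open 0.2264588405274563
turn rad about tool z -0.006313294223573902
```

View pics/s18.png

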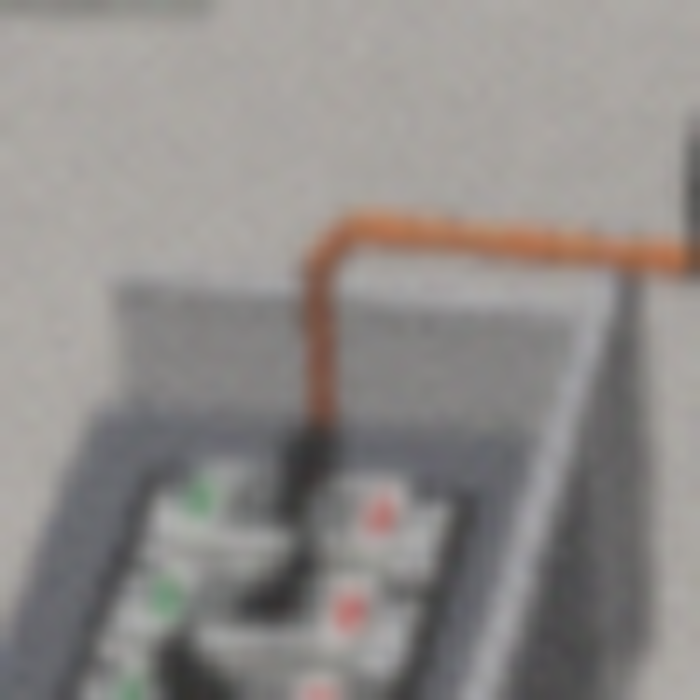

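Emit:
send_rows:
  motion:
    - [[0, -2, 0], 0]
    - [[0, -2, 0], 0]
    - [[0, -2, 0], 0]
    - [[0, -2, 0], 0]
    - [[0, -2, 0], 0]

```text
time_s: 16.97
position: [0.5002, -0.1181, 0.1745]
tcp_rot: [[-0.025, -1.0, 0.003], [-1.0, 0.025, -0.009], [0.009, -0.004, -1.0]]
force: [-3.3, -0.0, 1.3]
opening: 0.226
```

```bash
python3 go.py .468 -.1185 .175 -91.1; python3 - <<'E'
from tip import *
s=capture("side")
crop(s,205,255,150,200,14,"s19.png")
E
```

```text
t 16.9667 pos [ 0.5002 -0.1181  0.1745] ang -91.44922764690787 delta tool mm [ 1.2064 32.2277 -0.5791] force [-3.35   -0.0454  1.3031] open 0.2257148695947496
turn rad about tool z -0.006095172277534656
```

View pics/s19.png

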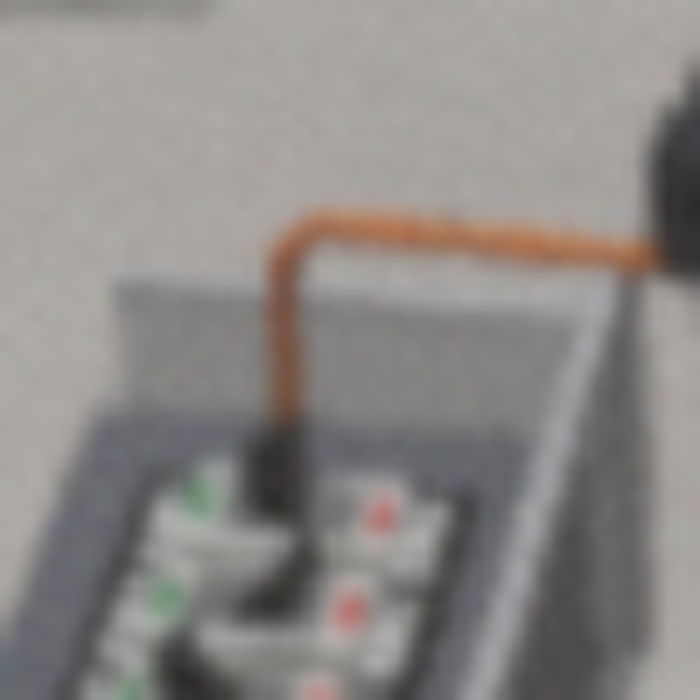

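Emit:
send_rows:
  motion:
    - [[0, -1.5, 0], 0]
    - [[0, -1.5, 0], 0]
    - [[0, -1.5, 0], 0]
    - [[0, -1.5, 0], 0]
    - [[0, -1, 0], 0]

```text
time_s: 17.43
position: [0.505, -0.1178, 0.174]
tcp_rot: [[-0.025, -1.0, -0.004], [-1.0, 0.025, -0.008], [0.008, 0.004, -1.0]]
force: [-8.0, -0.4, 3.3]
opening: 0.227
```

```bash
python3 go.py .468 -.1185 .175 -91.1; python3 - <<'E'
from tip import *
s=capture("side")
crop(s,205,255,150,200,14,"s20.png")
E
```

```text
t 17.4333 pos [ 0.505  -0.1178  0.174 ] ang -91.4219559219851 delta tool mm [ 1.6167 36.9294 -0.7924] force [-8.0372 -0.3654  3.2599] open 0.22737815432107747
turn rad about tool z -0.005619190884934129
```

View pics/s20.png

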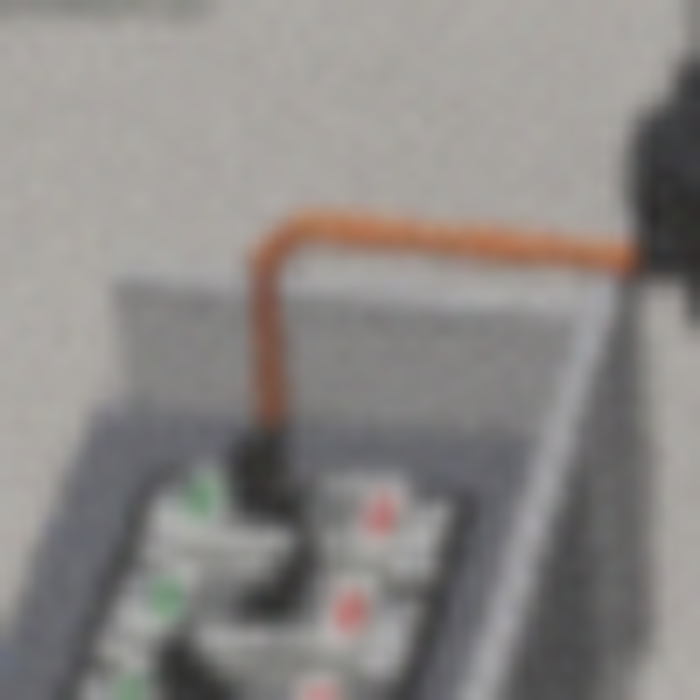

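Emit:
send_rows:
  motion:
    - [[0, -0.5, 0], 0]
    - [[0, -0.5, 0], 0]
    - [[0, -0.5, 0], 0]
    - [[0, 0, 0], 0]
    - [[0, 0, 0], 0]

```text
time_s: 17.9
position: [0.5051, -0.1182, 0.1748]
tcp_rot: [[-0.025, -1.0, -0.007], [-1.0, 0.025, -0.008], [0.008, 0.007, -1.0]]
force: [-4.8, -0.5, 1.5]
opening: 0.23
```

Emit:
send_rows:
  motion:
    - [[0, 2, 0], 0]
    - [[0, 3, 0], 0]
    - [[0, 4, -2], 0]
    - [[0, 4, -6], 0]
    - [[0, 4, -10], 0]

```text
time_s: 18.32
position: [0.4915, -0.1182, 0.1924]
tcp_rot: [[-0.026, -1.0, 0.001], [-1.0, 0.026, -0.009], [0.009, -0.001, -1.0]]
force: [-0.7, -0.4, -1.2]
opening: 0.23
```

Emit:
send_rows:
  motion:
    - [[0, 5, -15], 0]
    - [[0, 5, -15], 0]
    - [[0, 5, -15], 0]
    - [[0, 0, -10], 0]
    - [[0, 0, 0], 0]

```text
time_s: 18.73
position: [0.4757, -0.1176, 0.2547]
tcp_rot: [[-0.026, -1.0, 0.008], [-1.0, 0.026, -0.011], [0.011, -0.008, -1.0]]
force: [0.7, -0.0, -0.8]
opening: 0.226
```

```bash
python3 go.py .468 -.1185 .26 -91.1; python3 - <<'E'
from tip import *
s=capture("side")
crop(s,205,255,150,200,14,"s21.png")
t=capture("top")
crop(t,225,365,90,200,5,"t6.png")
im=np.mean([cv2.cvtColor(capture("top")["image"],cv2.COLOR_BGR2GRAY).astype(float) for _ in range(2)],0)
for v in range(138,160): print(v,im[v,276:282].round(0),im[v,303:311].round(0))
E
```

```text
t 18.7333 pos [ 0.4757 -0.1176  0.2547] ang -91.51568139516426 delta tool mm [ 1.1525  7.5844 -5.2991] force [ 0.7071 -0.0449 -0.7864] open 0.22618606242626682
turn rad about tool z -0.007255008984900153
138 [142. 150. 150. 138. 124. 131.] [128. 118. 133. 148. 152. 145. 124. 118.]
139 [160. 175. 174. 155. 136. 147.] [148. 135. 152. 170. 175. 167. 140. 133.]
140 [158. 170. 170. 158. 150. 162.] [162. 152. 156. 164. 166. 161. 145. 147.]
141 [142. 143. 143. 144. 159. 176.] [173. 162. 142. 132. 130. 131. 137. 153.]
142 [104.  98.  97. 108. 143. 172.] [174. 156. 120.  96.  92.  94. 104. 120.]
143 [ 63.  59.  59.  68. 108. 154.] [167. 133.  85.  64.  62.  61.  60.  70.]
144 [ 25.  27.  28.  28.  66. 130.] [153. 106.  48.  25.  26.  26.  26.  46.]
145 [ 10.  14.  14.  11.  49. 117.] [144.  91.  30.   3.   6.   8.  19.  48.]
146 [  8.  10.   8.   8.  44. 112.] [138.  82.  27.  15.  14.  15.  24.  52.]
147 [  4.   8.   8.   6.  42. 110.] [138.  80.  34.  32.  32.  27.  31.  54.]
148 [  6.   9.   8.   6.  38. 102.] [134.  79.  44.  45.  45.  41.  40.  54.]
149 [10. 16. 16. 12. 30. 90.] [112.  68.  50.  52.  51.  49.  46.  48.]
150 [27. 31. 32. 28. 38. 90.] [70. 57. 56. 56. 56. 52. 52. 50.]
151 [ 58.  61.  60.  58.  63. 102.] [52. 58. 60. 59. 58. 56. 56. 54.]
152 [ 90.  92.  92.  90.  92. 120.] [59. 63. 64. 61. 60. 58. 59. 54.]
153 [105. 106. 105. 105. 106. 125.] [65. 65. 64. 64. 62. 62. 60. 52.]
154 [106. 106. 107. 106. 106. 125.] [66. 66. 66. 66. 64. 64. 60. 47.]
155 [110. 110. 110. 110. 111. 128.] [66. 66. 66. 66. 67. 66. 56. 41.]
156 [136. 136. 135. 135. 136. 148.] [66. 66. 66. 66. 68. 64. 50. 36.]
157 [152. 150. 150. 150. 159. 171.] [66. 66. 66. 66. 66. 60. 42. 40.]
158 [123. 114. 110. 117. 142. 169.] [66. 66. 66. 68. 65. 50. 35. 45.]
159 [120. 116. 116. 120. 137. 158.] [66. 66. 66. 66. 60. 42. 39. 55.]
```

View pics/s21.png

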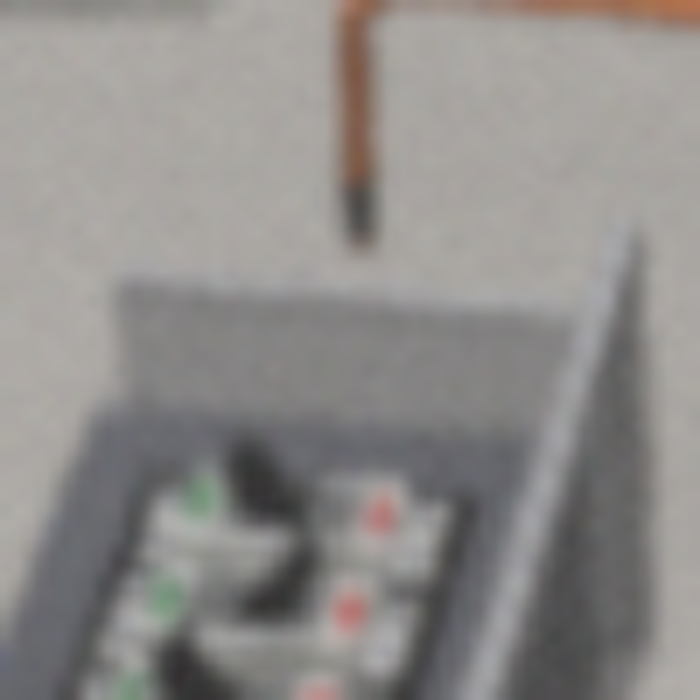

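View pics/t6.png

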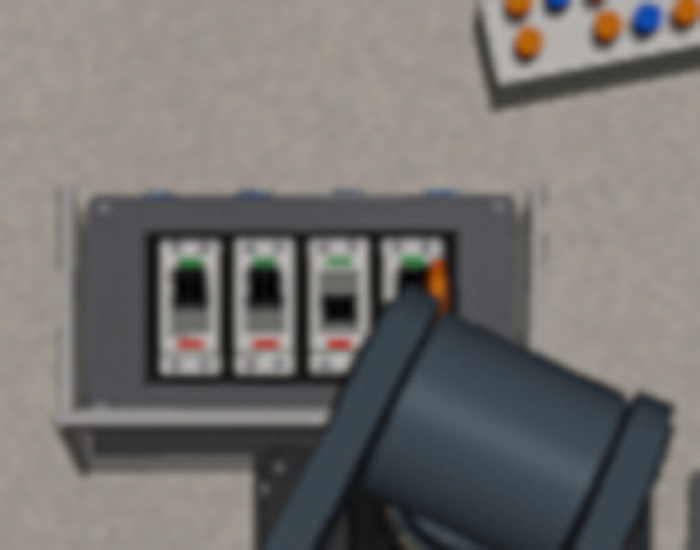

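Emit:
send_rows:
  motion:
    - [[0, 0, -10], 0]
    - [[5, 0, -8], 0]
    - [[15, 0, 0], 0]
    - [[25, 0, 0], 0]
    - [[25, 0, 0], 0]

```text
time_s: 19.35
position: [0.4698, -0.1835, 0.2669]
tcp_rot: [[-0.019, -1.0, -0.007], [-1.0, 0.019, -0.001], [0.001, 0.007, -1.0]]
force: [0.9, -0.3, -1.5]
opening: 0.228
```

Emit:
send_rows:
  motion:
    - [[25, -3, 0], 0.015]
    - [[25, -3, 0], 0.015]
    - [[25, -3, 0], 0.015]
    - [[25, -3, 0], 0.015]
    - [[15, -3, 0], 0.015]

```text
time_s: 19.77
position: [0.4779, -0.3068, 0.2638]
tcp_rot: [[-0.097, -0.995, -0.012], [-0.995, 0.097, 0.001], [0.0, 0.012, -1.0]]
force: [0.1, -0.2, -0.5]
opening: 0.226
```

```bash
python3 go.py .4925 -.336 .20 -95.88
```

```text
t 19.7667 pos [ 0.4779 -0.3068  0.2638] ang -95.56443137555635 delta tool mm [ 27.6658 -18.1443  63.5898] force [ 0.0626 -0.1718 -0.5177] open 0.22633851425032636
turn rad about tool z 0.0055077115125310196
```

Emit:
send_rows:
  motion:
    - [[10, -6, 0], 0.004]
    - [[8, -6, 0], 0]
    - [[4, -3, 0], 0]
    - [[0, 0, 0], 0]
    - [[0, 0, 0], 0]

```text
time_s: 20.18
position: [0.4905, -0.335, 0.2604]
tcp_rot: [[-0.106, -0.994, -0.016], [-0.994, 0.106, 0.005], [-0.003, 0.016, -1.0]]
force: [0.9, 1.1, -0.8]
opening: 0.228
```

```bash
python3 go.py .4925 -.336 .20 -95.88
```

```text
t 20.1833 pos [ 0.4905 -0.335   0.2604] ang -96.10891300621185 delta tool mm [ 1.0056 -3.0228 60.3735] force [ 0.8968  1.1231 -0.7738] open 0.22835190017162463
turn rad about tool z -0.003995285659035093
```

Emit:
send_rows:
  motion:
    - [[0, -1, 8], -0.002]
    - [[0, -1, 14], 0]
    - [[0, 0, 14], 0]
    - [[0, 0, 10], 0]
    - [[0, 0, 4], 0]

```text
time_s: 20.6
position: [0.4923, -0.3303, 0.2088]
tcp_rot: [[-0.099, -0.995, -0.015], [-0.995, 0.099, 0.005], [-0.004, 0.015, -1.0]]
force: [-1.1, 1.2, -1.6]
opening: 0.233
```

```bash
python3 go.py .4925 -.336 .15 -95.88; python3 - <<'E'
from tip import *
s=capture("side")
crop(s,205,315,110,200,7,"s22.png")
w=capture("wrist");crop(w,180,380,0,280,2,"w22.png")
E
```

```text
t 20.6 pos [ 0.4923 -0.3303  0.2088] ang -95.68831731799224 delta tool mm [ 5.8216 -1.5968 58.755 ] force [-1.0864  1.219  -1.5887] open 0.23254427339593933
turn rad about tool z 0.003345493920088563
```

View pics/s22.png

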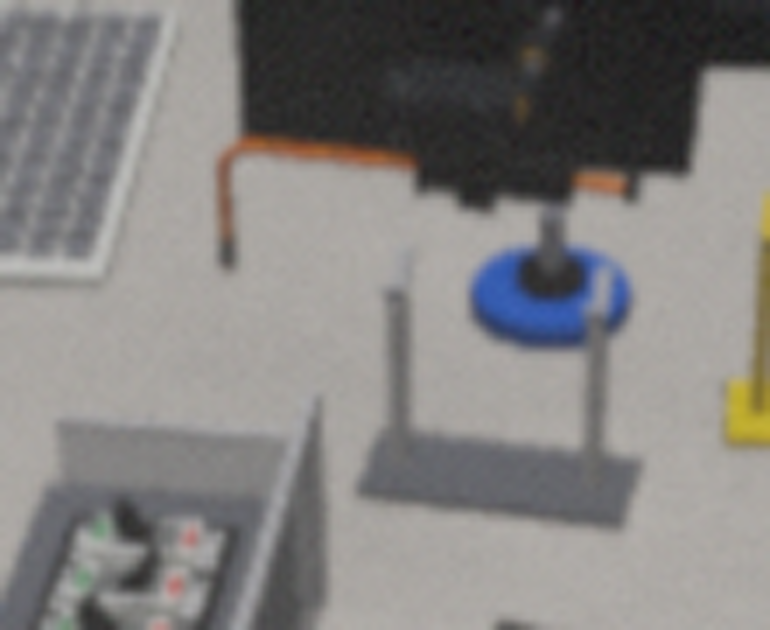

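View pics/w22.png

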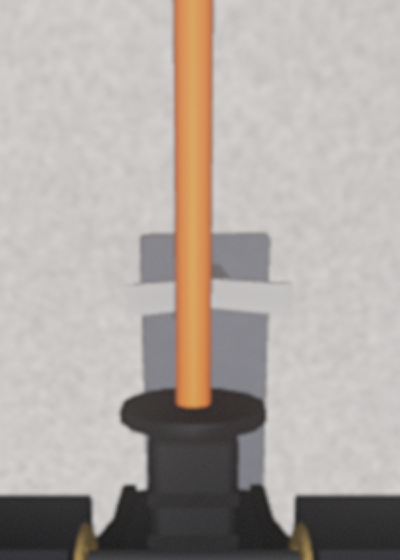

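Emit:
send_rows:
  motion:
    - [[3, -1, 6], 0.003]
    - [[2, -1, 10], 0]
    - [[1, 0, 10], 0]
    - [[0, 0, 8], 0]
    - [[0, 0, 0], 0]

```text
time_s: 21.12
position: [0.4949, -0.3383, 0.1743]
tcp_rot: [[-0.102, -0.995, -0.011], [-0.995, 0.102, 0.001], [0.0, 0.011, -1.0]]
force: [0.3, 0.6, -1.3]
opening: 0.227
```

```bash
python3 go.py .4925 -.336 .13 -95.88; python3 - <<'E'
from tip import *
s=capture("side")
crop(s,205,315,110,200,7,"s23.png")
w=capture("wrist");crop(w,180,380,0,280,2,"w23.png")
E
```

```text
t 21.1167 pos [ 0.4949 -0.3383  0.1743] ang -95.85766722673567 delta tool mm [-2.0797  2.18   44.3343] force [ 0.3027  0.5799 -1.3418] open 0.22672508067927558
turn rad about tool z 0.00038978042456381824
```

View pics/s23.png

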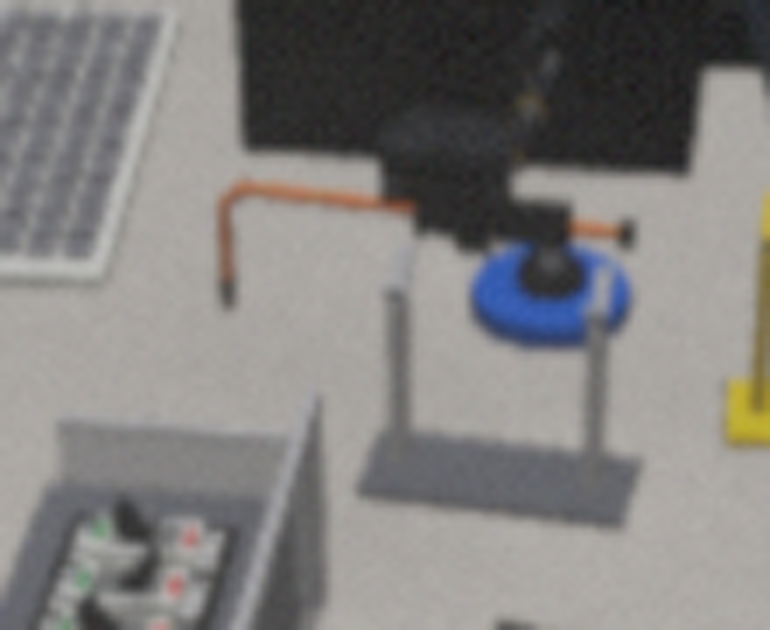

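View pics/w23.png

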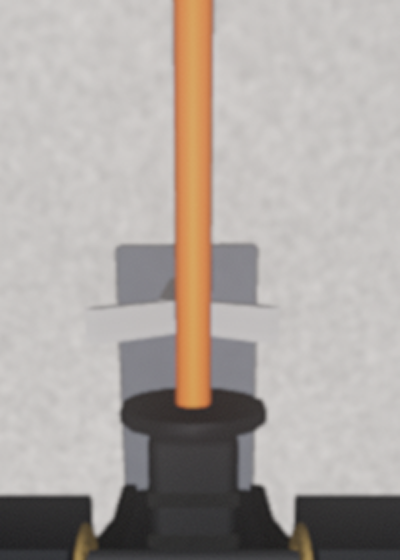

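Emit:
send_rows:
  motion:
    - [[-1, 1, 5], 0]
    - [[-1, 1, 8], 0]
    - [[0, 0, 8], 0]
    - [[0, 0, 6], 0]
    - [[0, 0, 0], 0]

```text
time_s: 21.63
position: [0.494, -0.337, 0.1473]
tcp_rot: [[-0.102, -0.995, -0.007], [-0.995, 0.102, -0.002], [0.003, 0.007, -1.0]]
force: [-0.5, -0.1, -0.9]
opening: 0.227
```

```bash
python3 go.py .4925 -.336 .119 -95.88; python3 - <<'E'
from tip import *
w=capture("wrist");crop(w,180,380,0,280,2,"w24.png")
E
```

```text
t 21.6333 pos [ 0.494  -0.337   0.1473] ang -95.85582656386492 delta tool mm [-0.9638  1.3666 28.3389] force [-0.4837 -0.053  -0.868 ] open 0.22672626691976994
turn rad about tool z 0.000421906052077584
```

View pics/w24.png

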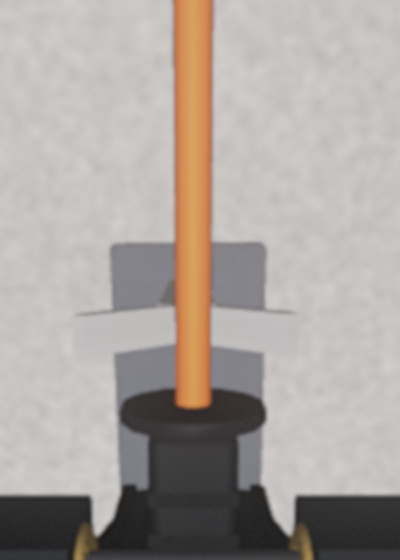

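Emit:
send_rows:
  motion:
    - [[-0.5, 1, 4], 0]
    - [[-0.5, 0, 6], 0]
    - [[0, 0, 5], 0]
    - [[0, 0, 3], 0]
    - [[0, 0, 0], 0]

```text
time_s: 22.1
position: [0.4935, -0.3365, 0.1284]
tcp_rot: [[-0.102, -0.995, -0.006], [-0.995, 0.102, -0.004], [0.004, 0.005, -1.0]]
force: [-0.5, -0.7, -1.1]
opening: 0.225
```

```bash
python3 go.py .4925 -.336 .119 -95.88; python3 - <<'E'
from tip import *
s=capture("side")
crop(s,205,315,110,200,7,"s25.png")
E
```

```text
t 22.1 pos [ 0.4935 -0.3365  0.1284] ang -95.85158051054187 delta tool mm [-0.3876  1.0156  9.3958] force [-0.5424 -0.7009 -1.1243] open 0.22525042118800578
turn rad about tool z 0.0004960136627801954
```

View pics/s25.png

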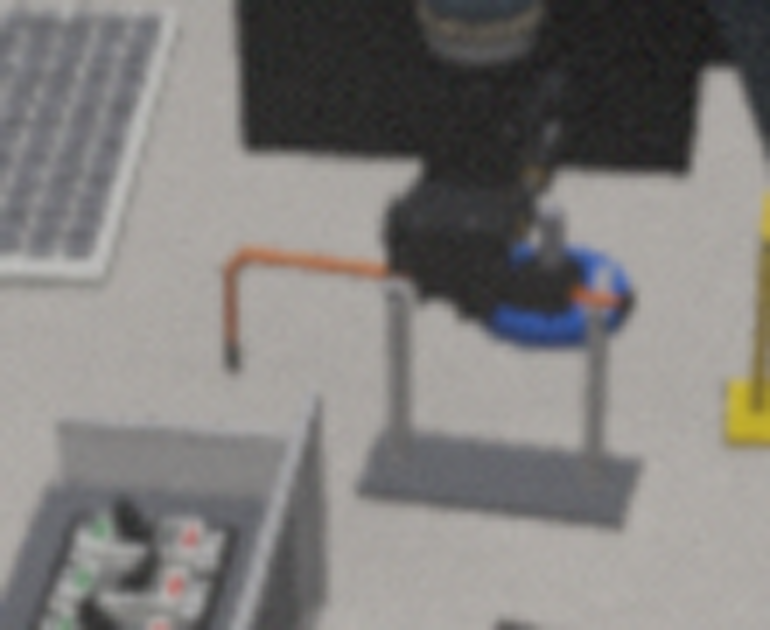

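Emit:
send_rows:
  motion:
    - [[0, 1, 1.5], 0]
    - [[0, 0, 1.5], 0]
    - [[0, 0, 1.5], 0]
    - [[0, 0, 1], 0]
    - [[0, 0, 0], 0]

```text
time_s: 22.57
position: [0.493, -0.3369, 0.1232]
tcp_rot: [[-0.102, -0.995, -0.004], [-0.995, 0.102, -0.005], [0.006, 0.004, -1.0]]
force: [0.4, 0.9, -1.7]
opening: 0.227
```

Emit:
send_rows:
  motion:
    - [[0, 0, 1], 0]
    - [[0, 0, 1], 0]
    - [[0, 0, 1], 0]
    - [[0, 0, 0], 0]
    - [[0, 0, 0], 0]

```text
time_s: 22.98
position: [0.4932, -0.3371, 0.1204]
tcp_rot: [[-0.102, -0.995, -0.004], [-0.995, 0.102, -0.006], [0.006, 0.003, -1.0]]
force: [0.3, 0.5, -1.5]
opening: 0.228
```

```bash
python3 go.py .4925 -.336 .119 -95.88; python3 - <<'E'
from tip import *
s=capture("side")
crop(s,205,315,110,200,7,"s26.png")
E
```

```text
t 22.9833 pos [ 0.4932 -0.3371  0.1204] ang -95.856034961575 delta tool mm [-1.0284  0.8206  1.3728] force [ 0.2688  0.4549 -1.4717] open 0.2277570081704595
turn rad about tool z 0.00041826882588302935
```

View pics/s26.png

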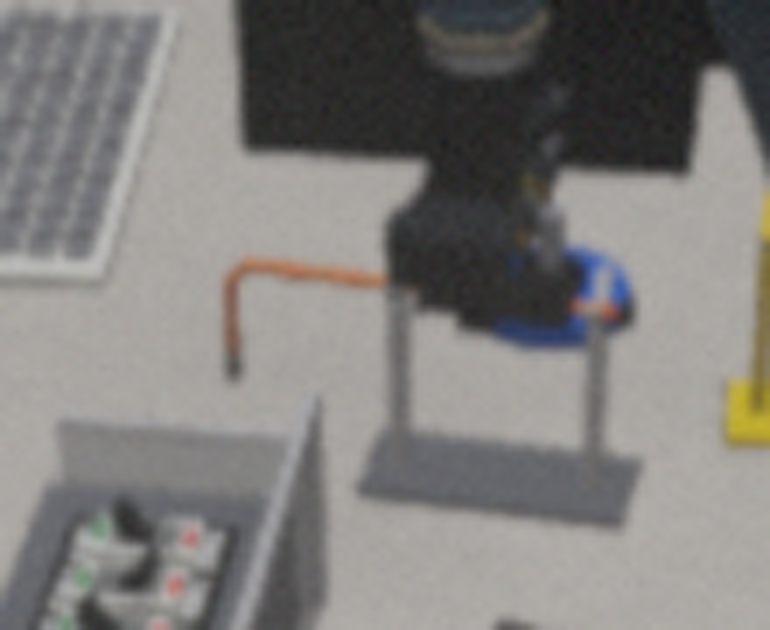

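Emit:
send_rows:
  motion:
    - [[-0.5, 0, 1], 0]
    - [[0, 0, 1], 0]
    - [[0, 0, 1], 0]
    - [[0, 0, 1], 0]
    - [[0, 0, 0], 0]

```text
time_s: 23.45
position: [0.4934, -0.3364, 0.1197]
tcp_rot: [[-0.101, -0.995, -0.003], [-0.995, 0.101, -0.006], [0.007, 0.003, -1.0]]
force: [-1.0, 0.7, -0.8]
opening: 0.225
```

```bash
python3 go.py .4925 -.336 .119 -95.88; python3 - <<'E'
from tip import *
s=capture("side")
crop(s,205,315,110,200,7,"s27.png")
E
```

```text
t 23.45 pos [ 0.4934 -0.3364  0.1197] ang -95.82020986244675 delta tool mm [-0.3464  0.9433  0.6747] force [-1.0404  0.7367 -0.8366] open 0.2248543788514392
turn rad about tool z 0.0010435347605245212
```

View pics/s27.png

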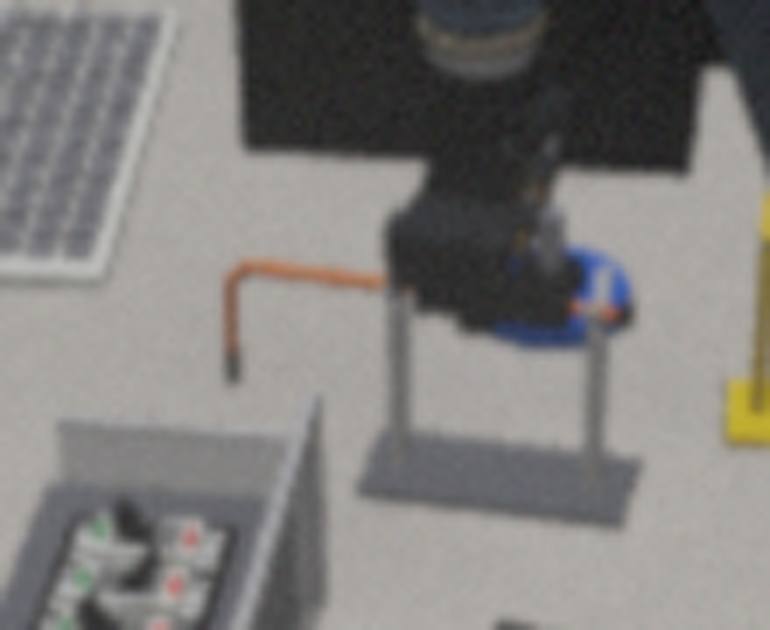

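Emit:
send_rows:
  motion:
    - [[0, 0, 2], 0]
    - [[0, 0, 2], 0]
    - [[0, 0, 2], 0]
    - [[0, 0, 2], 0]
    - [[0, 0, 2], 0]

```text
time_s: 23.92
position: [0.4935, -0.3364, 0.119]
tcp_rot: [[-0.1, -0.995, -0.003], [-0.995, 0.1, -0.009], [0.009, 0.002, -1.0]]
force: [-2.5, 2.1, 13.5]
opening: 0.227
```

Emit:
send_rows:
  motion:
    - [[0, 0, -0.5], 0]
    - [[0, 0, 0], 0]
    - [[0, 0, 0], 0]
    - [[0, 0, 0], 0]
    - [[0, 0, 0], 0]

```text
time_s: 24.33
position: [0.4938, -0.3365, 0.1195]
tcp_rot: [[-0.1, -0.995, -0.002], [-0.995, 0.1, -0.01], [0.01, 0.001, -1.0]]
force: [0.0, 1.0, 0.9]
opening: 0.23
```

```bash
python3 go.py .4925 -.336 .119 -95.88; python3 - <<'E'
from tip import *
s=capture("side")
crop(s,205,315,110,200,7,"s28.png")
w=capture("wrist");crop(w,180,380,0,280,2,"w28.png")
E
```

```text
t 24.3333 pos [ 0.4938 -0.3365  0.1195] ang -95.72217013584957 delta tool mm [-0.4159  1.3752  0.517 ] force [0.0173 1.0297 0.9222] open 0.22968519856346
turn rad about tool z 0.002754650787400349
```

View pics/s28.png

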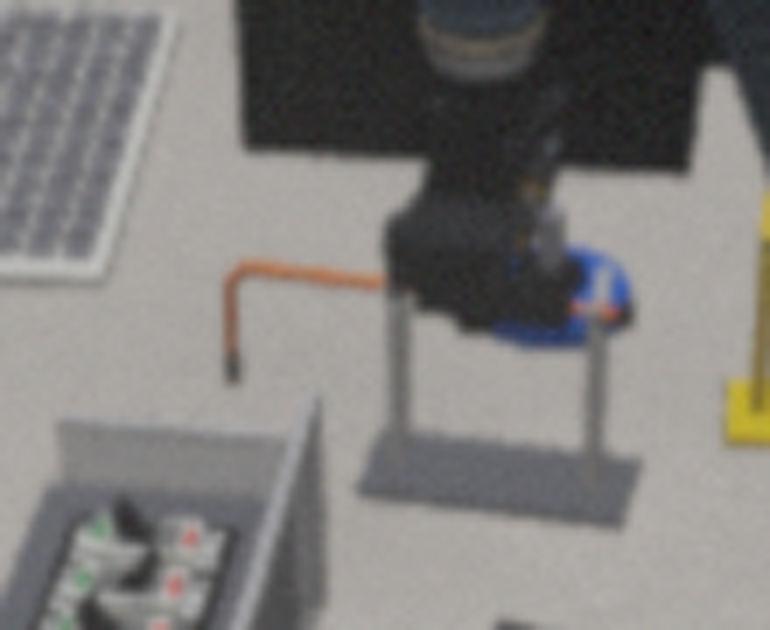

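View pics/w28.png

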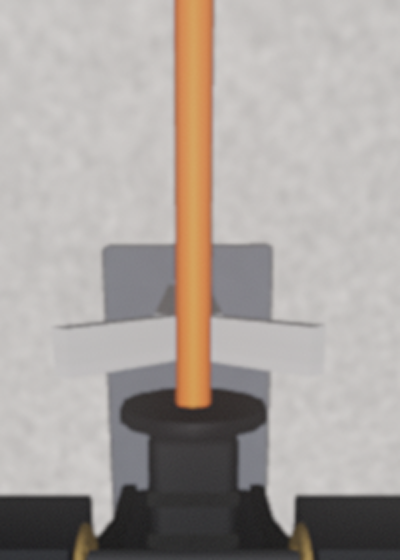

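Emit:
send_rows:
  motion:
    - [[0, 0, 0], 0]
    - [[0, 0, 0], 0]
    - [[0, 0, 0], 0]
    - [[0, 0, 0], 0]
    - [[0, 0, 0], 0]
  gripper: 0.2

```text
time_s: 24.85
position: [0.4943, -0.3372, 0.119]
tcp_rot: [[-0.1, -0.995, -0.001], [-0.995, 0.1, -0.011], [0.011, -0.0, -1.0]]
force: [-0.1, -0.1, -0.4]
opening: 0.517
```

Emit:
send_rows:
  motion:
    - [[0, 0, 0], 0]
    - [[0, 0, 0], 0]
    - [[0, 0, 0], 0]
    - [[0, 0, 0], 0]
    - [[0, 0, 0], 0]

```text
time_s: 25.27
position: [0.4944, -0.3375, 0.1191]
tcp_rot: [[-0.1, -0.995, -0.0], [-0.995, 0.1, -0.011], [0.011, -0.001, -1.0]]
force: [0.1, 0.3, -0.1]
opening: 0.789
```

Emit:
send_rows:
  motion:
    - [[0, 0, 0], 0]
    - [[0, 0, 0], 0]
    - [[0, 0, 0], 0]
    - [[0, 0, 0], 0]
    - [[0, 0, 0], 0]

```text
time_s: 25.68
position: [0.4944, -0.3375, 0.1191]
tcp_rot: [[-0.1, -0.995, -0.0], [-0.995, 0.1, -0.011], [0.011, -0.001, -1.0]]
force: [1.0, 0.3, -0.3]
opening: 0.797
```

```bash
python3 - <<'E'
from tip import *
s=capture("side")
crop(s,205,315,110,200,7,"s29.png")
E
```

```text
(no output)
```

View pics/s29.png

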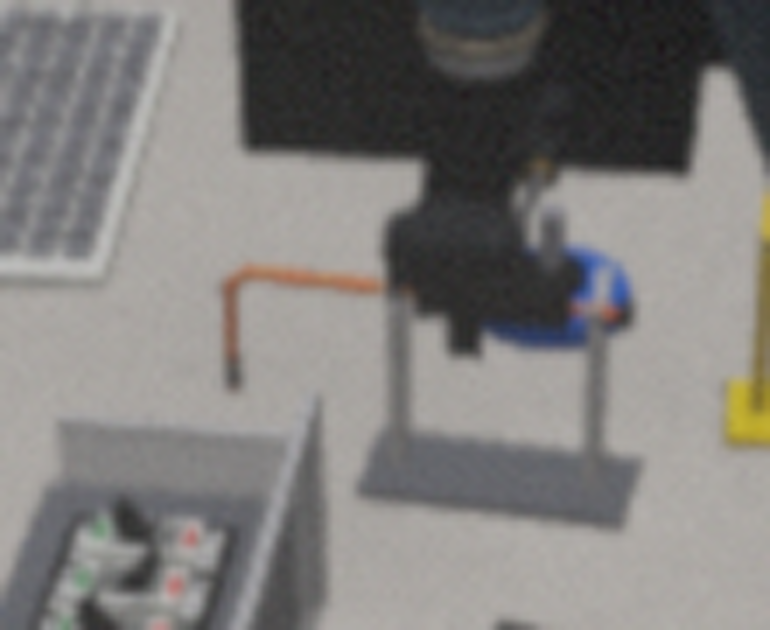

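Released and seated. Retract straight up, then away to the side to look.

Emit:
send_rows:
  motion:
    - [[0, 0, -8], 0]
    - [[0, 0, -20], 0]
    - [[0, 0, -25], 0]
    - [[0, 0, -25], 0]
    - [[0, 0, -25], 0]
  gripper: 0

```text
time_s: 26.15
position: [0.491, -0.3331, 0.2207]
tcp_rot: [[-0.1, -0.995, -0.012], [-0.995, 0.1, 0.0], [0.001, 0.012, -1.0]]
force: [0.1, 0.0, -0.1]
opening: 0.985
```

Emit:
send_rows:
  motion:
    - [[20, 20, -10], 0]
    - [[30, 25, 0], 0]
    - [[30, 25, 0], 0]
    - [[30, 25, 0], 0]
    - [[30, 25, 0], 0]

```text
time_s: 26.57
position: [0.3637, -0.4623, 0.245]
tcp_rot: [[-0.084, -0.996, 0.004], [-0.996, 0.084, -0.014], [0.014, -0.005, -1.0]]
force: [1.8, -0.6, 0.7]
opening: 1.002
```

Emit:
send_rows:
  motion:
    - [[20, 20, 0], 0]
    - [[20, 20, 0], 0]
    - [[10, 10, 0], 0]
    - [[0, 0, 0], 0]
    - [[0, 0, 0], 0]

```text
time_s: 26.98
position: [0.3003, -0.5169, 0.2498]
tcp_rot: [[-0.095, -0.995, 0.004], [-0.995, 0.095, -0.022], [0.022, -0.006, -1.0]]
force: [0.2, 0.6, 0.0]
opening: 1.0
```

```bash
python3 - <<'E'
from tip import *
s=capture("side");cv2.imwrite("pics/side30.png",s["image"])
crop(s,180,310,130,240,6,"s30.png")
t=capture("top");crop(t,225,345,110,195,6,"t30.png");crop(t,350,410,140,245,5,"t30r.png");cv2.imwrite("pics/top30.png",t["image"])
im=cv2.cvtColor(t["image"],cv2.COLOR_BGR2GRAY)
for v in range(140,156): print(v,im[v,277:281],im[v,305:309])
E
```

```text
140 [169 169 157 150] [154 162 165 160]
141 [143 141 144 158] [142 131 131 130]
142 [ 98  96 107 142] [120  96  91  93]
143 [ 60  59  69 108] [85 65 62 61]
144 [27 27 28 67] [48 26 27 26]
145 [15 12 10 48] [31  5  6  7]
146 [ 9 10  6 43] [27  5  8  6]
147 [ 8  9  4 43] [26  3 10  9]
148 [10  8  8 38] [23  8  9  6]
149 [14 14 11 29] [23 16 18 16]
150 [31 32 28 38] [40 33 36 35]
151 [61 60 58 63] [71 70 71 72]
152 [91 91 90 92] [101 102 103 103]
153 [106 106 104 105] [106 107 107 107]
154 [106 106 106 107] [105 104 104 103]
155 [110 110 109 110] [109 108 108 108]
```

View pics/s30.png

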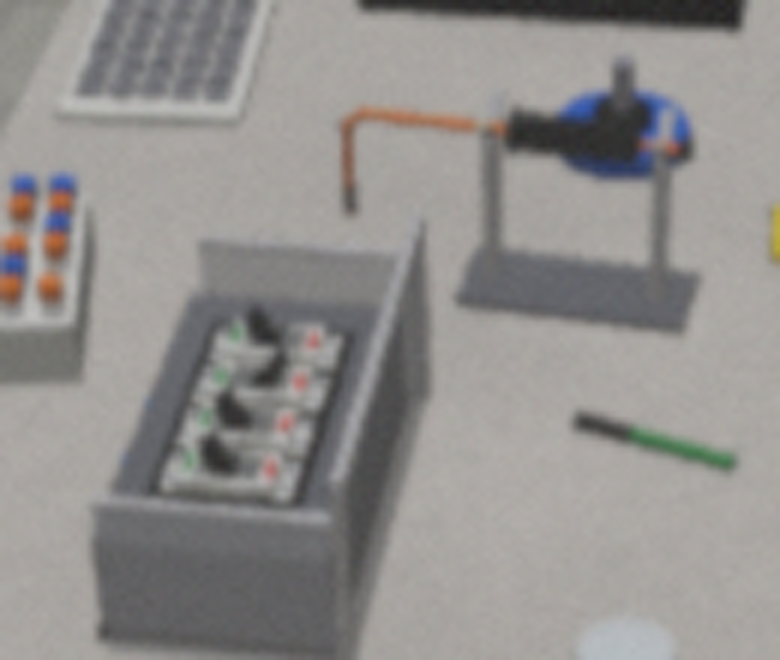

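View pics/t30.png

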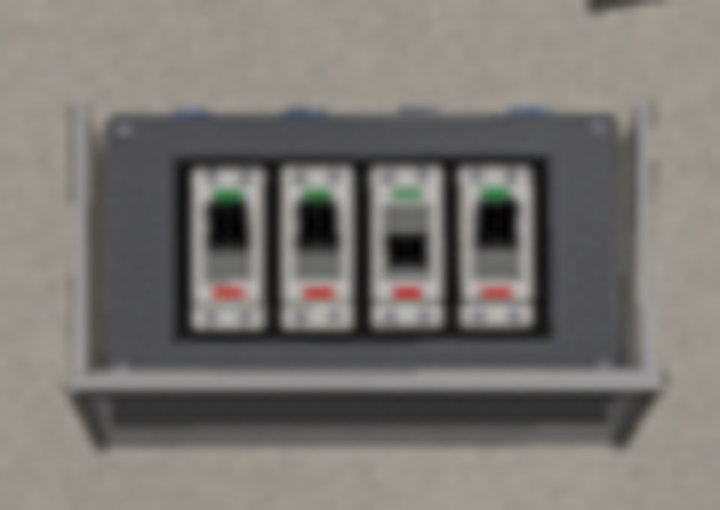

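View pics/t30r.png

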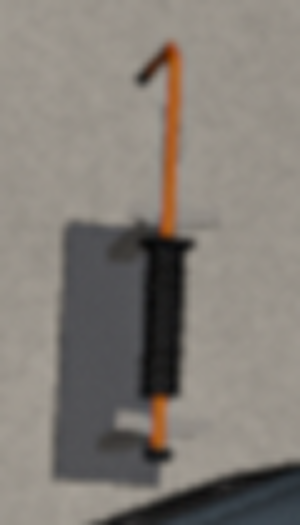

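View pics/top30.png

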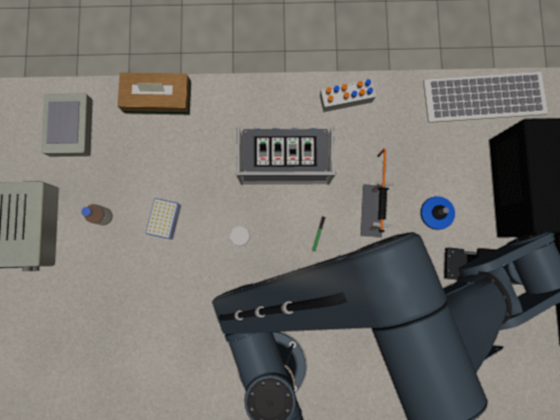

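```bash
python3 -c "
from rig import bot
print(bot.read_state()['force'],bot.hand_in())"
```

```text
the job is handed in; nothing more can be done
[-0.91343407 -0.86351233  0.23762809] None
```

I reset the tripped breaker (the one furthest to the right): its toggle went to OFF, then to ON. I then laid the rod back in its grey rest and handed the job in at about 27 s. No verdict was reported.

- **OFF:** I did not feel a clear stop here. The pull built up to about 4.7 N, then the force dropped, which I took as the tip slipping over the toggle's end. In the top picture, with the rod lifted clear, the toggle matched the switched-off spare within about 0.1 px, so I accepted it as home without pulling again.
- **ON:** I felt the stop at about 8 N, the highest push I read, against the 20 N limit. In the last top picture the toggle's leading edge matches its switched-on neighbour. The trailing edge differs by about 0.3 px, towards ON.
- **Rod:** It had tilted a few degrees in the fingers, so the front dropped a few millimetres into its V when I let go. It now lies in both Vs with the hook down, within about 1–2 mm of where it started.
- **Rest of the bench:** The other toggles and the bystanders look unmoved in the final pictures. I read no sign of contact with the guard or the box. The arm is clear of everything.

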